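# Set a gem mount under the telescoping reading lens

## Task

Stand the mount with the green stone upright, stone up and centred, on the narrow pedestal of the bench reader and let go of it. Then squeeze the red lock button on the boom's handle, draw the boom out until the white pointer on the lens lines up with the orange mark on the pedestal's arm, and finish still gripping the handle there, button pressed in and boom steady (a spring pulls it back if let go). Leave the other things on the bench where they are.

Things in the scene. Friction and masses are not known exactly. Their poses are not given: they have to be found in the camera images.
- mount_green: Specimen mount to be placed: white resin cylinder, diameter 30 mm, height 20 mm, about 35 g, with a green stone disc (20 mm across) in its top face. Origin: centre of its underside; z up through the stone. Starts upright on the black mat, in a row of three mounts about 70 mm apart (40 mm gaps); which place in the row it has varies.
- mount_amber: Same mount with a yellow stone, on the mat; leave alone. Origin: centre of its underside.
- mount_blue: Same mount with a blue stone, on the mat; leave alone. Origin: centre of its underside.
- mat: Fixed black rubber mat under the mounts, 75 x 205 x 3 mm. Origin: centre of its underside; the row of mounts runs along its y axis (long side).
- reader: Fixed bench reader: aluminium rail with black scale ticks (470 x 40 x 12 mm, along its x) and, at its -x end, a white sleeve (34 mm square, top 137 mm above the bench) on two posts. Origin: on the bench, under the centre of the handle when the boom is home. x: the way the boom draws out; y: horizontal, towards the button's side; z up.
- handle: Telescoping boom: steel bar sliding in the sleeve, black handle block on its end (44 mm along x, 30 wide in y, 34 tall), red button on its +y side, round lens (60 mm across, 9 thick) ahead of it. Origin: block's centre, 120 mm above the bench; axes as the reader's. Its x in the reader's frame is the extension: 0 home and locked, 0.16 m end stop; the mark needs 0.08 to 0.14 m.
- handle_grip (a point): Middle of the grip on the handle, 1 mm towards the button from the block's centre, 120 mm above the bench; axes as the handle's. Grip here from above across y, over the button: 37 mm wide with it out, 32 mm with it in. Below is only the rail, 12 mm high. A return spring pulls the boom home: about 3 N at home, 5.5 N at 0.15 m, plus 0.5 N friction.
- lock_button (a joint): Travel of the red lock button (face 18 x 20 mm), m: 0 = out, 0.005 = fully in, pressed along the handle's -y; about 2 N to start, 5.6 N fully in. The boom cannot be drawn out until it is in by about 0.003. If the boom is let go when out, it runs back until the catch stops it about 25 mm out; it can be drawn out again from there.
- button_face (a point): Centre of the outer face of the red button, 22 mm from the handle's centre along its +y when out.
- lens_centre (a point): Centre of the lens, 68 mm ahead (+x) of the handle's centre, at the same height. A white pointer sticks out from the lens frame straight along +y, at the same x, as far as 56 mm from the lens centre.
- pedestal: Fixed pedestal on the rail ahead of the lens: grey saddle (46 x 56 x 24 mm), steel post, and a round top 24 mm across whose upper face is 70 mm above the bench. A grey arm with an orange line leaves the saddle along +y, 25 mm above the bench, from 26 to 66 mm from the post's axis, at the x of the post. Origin: on the bench under the post; axes parallel to the reader's.
- pedestal_top (a point): Centre of the pedestal's upper face (70 mm above the bench), where the mount stands; also the x of the orange mark. Axes parallel to the reader's. The lens passes 25 mm above a mount standing here.
- loupe: Dark steel loupe, cylinder 32 mm across, 24 mm high; leave alone. Origin: centre of its underside.
- cleaner: Clear plastic bottle, 44 mm across, 90 mm high; leave alone. Origin: centre of its underside.
- brush: Small brush lying on the bench; leave alone.
- stone_box: Grey open compartment box, 90 x 120 x 35 mm; leave alone. Origin: centre of its underside.
- sample_jar: Amber glass jar, 50 mm across, 60 mm high; leave alone. Origin: centre of its underside.

How it is judged (in metres and radians):
On the way, in this order (a step that is already met when the one before it is completed fails the run):
1. the green mount stands upright on the pedestal, centred, let go, the boom still home (horizontal distance between mount_green and pedestal_top below 0.007 m and z of mount_green in the frame of pedestal_top between -0.003 and 0.003 m and angle between mount_green's own z axis and vertical below 0.12 rad and contact force between the fingers and mount_green below 0.05 N and linear speed of mount_green below 0.02 m/s and x of handle in the frame of reader below 0.015 m), for 0.2 s.
2. the lock button is squeezed in by the fingers and the boom is coming out (value of joint lock_button above 0.003 m and x of handle in the frame of reader above 0.03 m and contact force between the fingers and handle above 2 N), for 0.1 s.
At the end, for the whole second after the job is handed in: Lens pointer within 4 mm of the orange mark and steady (10 mm/s); fingers grip the handle (over 2 N), lock button in by over 3 mm; green mount at rest, untouched, stone up, upright (0.12 rad), within 7 mm of the pedestal's centre, on its top face (3 mm) (horizontal distance between mount_green and pedestal_top below 0.007 m and z of mount_green in the frame of pedestal_top between -0.003 and 0.003 m and angle between mount_green's own z axis and vertical below 0.12 rad and contact force between the fingers and mount_green below 0.05 N and linear speed of mount_green below 0.02 m/s and x of lens_centre in the frame of pedestal_top between -0.004 and 0.004 m and linear speed of handle below 0.01 m/s and value of joint lock_button above 0.003 m and contact force between the fingers and handle above 2 N); the arm keeps its last pose, push and grip.
It fails at once if a thing that should be left alone is moved more than 15 mm (distance of any of mount_amber, mount_blue, loupe, cleaner, brush, stone_box, sample_jar from where it was at the start of the episode above 0.015 m).
It also fails if it takes over 54 s, if anything falls off the work surface, if the arm or the gripper's body presses on something with over 40 N, if the wrist force passes 120 N, or if a joint passes its speed limit or range.

## Robot

A 6-joint arm with a two-finger parallel gripper is mounted at the origin on the work surface. World frame = base frame: x ahead of the robot, y to its left, z up, the work surface at z = 0. Lengths are in mm, angles in rad, forces in N, time in s.
With the tool pointing down it reaches from about 350 to 725 mm from the base axis. Payload 4.3 kg.
Tool frame: the origin (TCP) lies midway between the tips of the shut fingers; the grasp point (between the pads) lies 19 mm behind it; z points along the fingers, y is the direction in which the jaws open and shut (so a half turn about z gives the same grasp; the last joint's range is limited). The gripper opens to 85 mm and grips with 20 to 120 N. Pads are 22 mm wide; open, the fingers measure 114 mm over their backs; the gripper's body (76 mm by 85 mm) begins 54 mm behind the grasp point. The pads swing forward as they close: fully open they stand 13 mm farther back than shut.
Start: joints at [1.058, 0.377, 0.081, 1.274, 0, 1.46], TCP at [225.41, 529.019, 194.229] pointing down, gripper open.
Joint ranges: [-2.72, 2.72], [-0.84, 1.66], [-1.02, 1.22], [-1.77, 2.12], [-1.37, 1.28], [-3.14, 3.14]. Speed limits (rad/s): [2.57, 2.57, 3.14, 3.14, 3.14, 3.14].

## Interface

Orientations are given as a unit quaternion [w, x, y, z].
In Python, from cell import bot gives the robot as it stands.
- The arm moves only by the shell command python3 -m inch 'ROWS'. ROWS is text: rows parted by semicolons, each of 5 numbers parted by spaces: the shift along the tool's x, y, z in cm, then the turn about the tool's z in rad, then the opening, from 0 (shut) to 1 (fully open). In form: tx ty tz roll hand; .... A call has 1 to 5 rows; each row shifts and turns the commanded pose from where the row before left it, along the tool's axes as they then stand; what a row does not reach is not made up. A row lasts 1/12 s, in which the tool goes at most 41.7 mm and 7.16 degrees, less where a joint would pass 70% of its speed; a pose out of reach is approached as far as the arm can. A call is refused whole if a number of a shift passes 4.17 or a number of a turn 0.125, either way. A call with a gripper value outside its range is refused whole. The fingers move at their own pace and stop on an object; the grip force is fixed at half the most. Time passes only in rows, so rows that do not move let the fingers close. It gives the time, the measured TCP pose, the force and the opening at its end, in the units of the state.
- bot.sense(): the state, without advancing time (a new reading comes with each control period).
- bot.read_camera(name): name is "scene" or "top" or "wrist"; returns a dict with "color" (384x512x3 uint8, red, green, blue), "fx", "fy", "cx", "cy" (pixels), "xyz" and "orientation" of the camera in the world; the wrist camera has in their place "mount" (4x4, takes a point from camera to tool coordinates, whose origin is the TCP and whose axes are the flange's). Camera axes: x right, y down, z forward; pixel columns grow to the right and rows downward; lengths in mm; the calibration is good to about 2 mm. A picture is of the moment at which its call begins: read the wrist's pose just before it. There is no depth.
- bot.job_done(): hands the job in, once; it reports no verdict.
The state is a dict: "clock": time; "joint_positions": joint angles; "joint_vel": joint speeds; "tau": joint torques, N m; "ee_pos": TCP position; "tcp_rot": TCP orientation; "ft_force": force on the tool from outside, world axes, zero at the start; "torque": the same for the moment, N m; "grip_width": finger opening in mm.
Only numpy, scipy, OpenCV 4.12 (cv2) and the standard library are available. Lean on these libraries where they do the work, as an engineer would, in place of code of your own. Each camera call takes 0.05 s, during which the arm holds its last target.

## Working session

There is one attempt and no reset: what is moved stays moved. The work goes in short steps, Python scripts to look and compute and a shell command to move; the robot and the scene stay as the last step left them, time stands still between calls to the robot, and variables do not carry over. Pictures are saved under pics/ and viewed, and the job is handed in when it is done.

```bash
ls; mkdir -p pics; python3 - <<'E'
from cell import bot
import cv2
print(bot.sense())
for n in ["scene","top","wrist"]:
    c=bot.read_camera(n); cv2.imwrite(f"pics/{n}0.png",c["color"][:,:,::-1])
    print(n,{k:v for k,v in c.items() if k!="color"})
E
```

```text
pics
{'clock': 0.0, 'joint_positions': array([ 1.05776052e+00,  3.78077023e-01,  7.96450924e-02,  1.27433565e+00,
       -9.59240508e-06,  1.46048679e+00]), 'joint_vel': array([-0.00071265,  0.00150132,  0.00156888,  0.00088111, -0.00025523,
       -0.00047877]), 'tau': array([-6.74404873e-04, -4.63604629e+01,  2.69875896e+01,  2.08656234e-02,
       -3.89491979e-04, -7.40952515e-06]), 'ee_pos': array([225.01940272, 528.38996164, 193.26035306]), 'tcp_rot': array([-2.97679249e-04,  2.00005008e-01,  9.79794379e-01, -9.39614453e-04]), 'ft_force': array([ 0.35046853, -0.34265195, -0.57553802]), 'torque': array([-0.01671185, -0.03682579,  0.01613575]), 'grip_width': 85.19527276959873}
scene {'fx': 432.8799448001345, 'fy': 432.8799448001345, 'cx': 249.8356087331274, 'cy': 190.81961881973655, 'xyz': array([ 925.75536623, -630.81386846,  883.54837743]), 'orientation': array([-0.3395827 ,  0.90289494,  0.24692   , -0.09216746])}
top {'fx': 411.0849091210866, 'fy': 411.0849091210866, 'cx': 254.43733654667568, 'cy': 182.68732878441972, 'xyz': array([ 429.0180572 ,  -53.43860148, 1238.56638426]), 'orientation': array([ 0.05316222, -0.70321116,  0.7076687 , -0.04327647])}
wrist {'fx': 346.33435040205495, 'fy': 346.33435040205495, 'cx': 256.9633098018429, 'cy': 192.59812792431515, 'mount': array([[ 3.67911066e-04, -9.65858010e-01, -2.59071743e-01,
         6.50178754e+01],
       [ 9.99999815e-01,  2.29988106e-04,  5.62682528e-04,
         6.63968460e-01],
       [-4.83888007e-04, -2.59071903e-01,  9.65857917e-01,
        -1.79845404e+02],
       [ 0.00000000e+00,  0.00000000e+00,  0.00000000e+00,
         1.00000000e+00]])}
```

View pics/scene0.png

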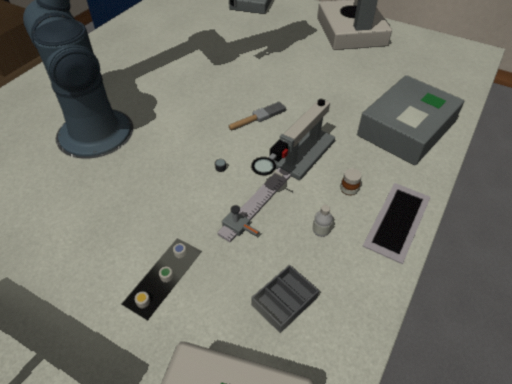

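View pics/top0.png

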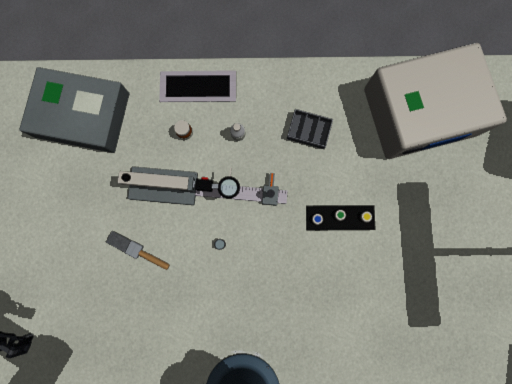

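View pics/wrist0.png

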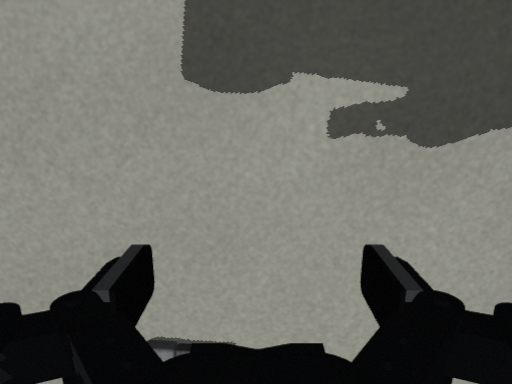

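The top view shows the boom at (205,186), the lens at (229,187), the pedestal at (270,192) and its orange arm at (271,180). The mounts are at (318,219) blue, (340,215) green and (367,217) amber. I'll zoom in and measure.

```bash
cat > h.py <<'E'
from cell import bot
import cv2, numpy as np
from scipy.spatial.transform import Rotation as R
def rot(q): return R.from_quat([q[1],q[2],q[3],q[0]]).as_matrix()
def grab(n):
    s=bot.sense(); c=bot.read_camera(n)
    if n=="wrist":
        M=c["mount"]; Rt=rot(s["tcp_rot"]); c["R"]=Rt@M[:3,:3]; c["t"]=s["ee_pos"]+Rt@M[:3,3]
    else: c["R"]=rot(c["orientation"]); c["t"]=c["xyz"]
    return c
def pix(c,uv,z):
    d=c["R"]@np.array([(uv[0]-c["cx"])/c["fx"],(uv[1]-c["cy"])/c["fy"],1]); return c["t"]+d*(z-c["t"][2])/d[2]
def proj(c,p):
    q=c["R"].T@(np.array(p,float)-c["t"]); return np.array([c["fx"]*q[0]/q[2]+c["cx"],c["fy"]*q[1]/q[2]+c["cy"]])
def blobs(c,lo,hi,amin=5,roi=None):
    h=cv2.cvtColor(c["color"],cv2.COLOR_RGB2HSV); m=cv2.inRange(h,np.array(lo),np.array(hi))
    n,l,st,ce=cv2.connectedComponentsWithStats(m)
    return [(ce[i].round(2),st[i].tolist()) for i in range(1,n) if st[i][4]>=amin]
def crop(c,x0,y0,x1,y1,k,f):
    cv2.imwrite(f,cv2.resize(c["color"][y0:y1,x0:x1,::-1],None,fx=k,fy=k,interpolation=cv2.INTER_CUBIC))
E
python3 - <<'E'
from h import *
t=grab("top"); s=grab("scene")
crop(t,110,150,390,240,2.8,"pics/tc.png"); crop(s,110,80,350,330,2.4,"pics/sc.png")
for n,c in (("top",t),("scene",s)):
    for nm,lo,hi,z in (("green",(45,90,30),(85,255,255),23),("orange",(3,120,60),(16,255,255),25),("red",(0,150,60),(3,255,255),120),("blue",(100,100,40),(130,255,255),23),("yel",(20,120,80),(32,255,255),23)):
        for ce,st in blobs(c,lo,hi): print(n,nm,ce,st,pix(c,ce,z).round(1))
E
```

```text
top green [52.06 92.06] [42, 81, 21, 23, 341] [884.3 589.3  23. ]
top green [413.76 100.88] [405, 92, 19, 19, 243] [ 844.4 -524.4   23. ]
top green [340.21 214.5 ] [338, 212, 6, 6, 28] [ 499.6 -289.    23. ]
top orange [188.95 132.  ] [185, 127, 7, 10, 21] [752.7 161.3  25. ]
top orange [271.28 179.2 ] [270, 173, 3, 13, 25] [605.9 -87.2  25. ]
top orange [153.57 259.49] [139, 251, 30, 18, 151] [371.9 258.4  25. ]
top red [204.38 178.08] [202, 177, 6, 3, 13] [596.5  99.7 120. ]
top blue [449.91 139.3 ] [430, 133, 42, 13, 98] [ 723.5 -625.6   23. ]
top blue [317.5 218.5] [315, 216, 6, 6, 32] [ 488.3 -221.9   23. ]
top yel [366.5  216.33] [364, 214, 6, 6, 30] [ 493.8 -365.8   23. ]
scene green [432.84 100.17] [421, 93, 25, 15, 204] [855.1 656.4  23. ]
scene green [164.22 272.13] [162, 270, 6, 5, 23] [ 501.1 -291.5   23. ]
scene orange [503.66  78.07] [494, 70, 18, 17, 221] [1030.7  900.3   25. ]
scene orange [349.48 185.6 ] [342, 180, 17, 10, 86] [763.6 168.2  25. ]
scene orange [250.5 228.5] [244, 225, 14, 8, 30] [608.2 -87.8  25. ]
scene red [284.09 152.38] [282, 149, 6, 9, 32] [595.6 101.5 120. ]
scene blue [111.86   6.4 ] [88, 0, 48, 21, 413] [-481.1  611.2   23. ]
scene blue [95.61 21.22] [93, 16, 7, 12, 23] [-450.3  482.7   23. ]
scene blue [99.   23.07] [96, 22, 7, 4, 14] [-428.   478.6   23. ]
scene yel [141.   297.23] [137, 294, 9, 8, 53] [ 496.3 -366.7   23. ]
```

View pics/tc.png

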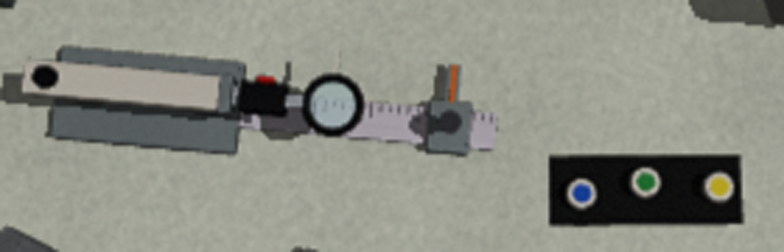

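View pics/sc.png

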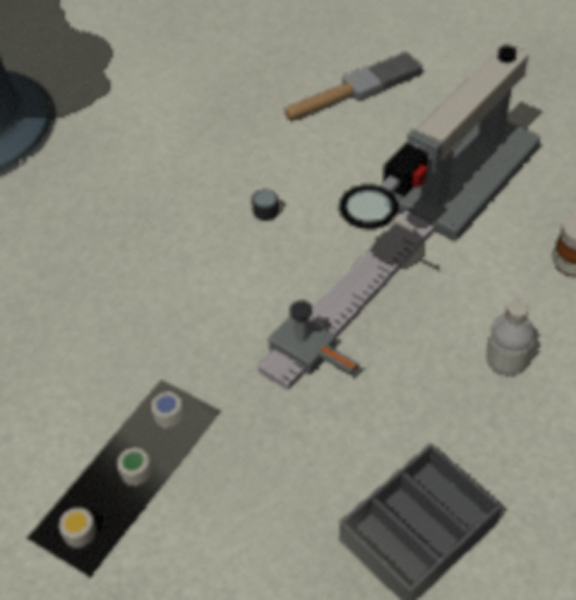

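Green mount is at about (500,-290), consistent across both views and with the 70 mm row spacing. The orange mark is at about (607,-87), the button at about (596,100), and the reader axis is yawed about 0.085 rad. So the roll needed is about +1.25 rad. I'll turn in place first.

```bash
python3 -m inch '0 0 0 0.125 1;0 0 0 0.125 1;0 0 0 0.125 1;0 0 0 0.125 1;0 0 0 0.125 1'; python3 -m inch '0 0 0 0.125 1;0 0 0 0.125 1;0 0 0 0.125 1;0 0 0 0.125 1;0 0 0 0.125 1'
python3 - <<'E'
from h import *
s=bot.sense(); Rt=rot(s["tcp_rot"]); print(Rt.round(3), s["joint_positions"].round(2))
print("to above green cm", (Rt.T@(np.array([500,-250,190])-s["ee_pos"])/10).round(2))
E
```

```text
clock: 0.67
ee_pos: [225.3, 528.9, 194.1]
tcp_rot: [-0.0, 0.494, 0.869, -0.0]
ft_force: [0.3, -0.8, 0.7]
grip_width: 85.5
clock: 1.08
ee_pos: [225.4, 528.9, 194.1]
tcp_rot: [0.0, 0.738, 0.675, -0.0]
ft_force: [0.1, -0.4, -0.0]
grip_width: 85.5
[[ 0.088  0.996 -0.   ]
 [ 0.996 -0.088 -0.   ]
 [-0.    -0.    -1.   ]] [ 1.06  0.38  0.08  1.27 -0.    2.72]
to above green cm [-75.17  34.22   0.42]
```

```bash
python3 -m inch '-3.7 1.7 0 0 1;-3.7 1.7 0 0 1;-3.7 1.7 0 0 1;-3.7 1.7 0 0 1;-3.7 1.7 0 0 1' >/dev/null; python3 -m inch '-3.7 1.7 0 0 1;-3.7 1.7 0 0 1;-3.7 1.7 0 0 1;-3.7 1.7 0 0 1;-3.7 1.7 0 0 1'; python3 -m inch '-3.7 1.7 0 0 1;-3.7 1.7 0 0 1;-3.7 1.7 0 0 1;-3.7 1.7 0 0 1;-3.7 1.7 0 0 1' >/dev/null;python3 -m inch '-3.7 1.7 0 0 1;-3.7 1.7 0 0 1;-3.7 1.7 0 0 1;-3.7 1.7 0 0 1;0 0 0 0 1'
python3 - <<'E'
from h import *
s=bot.sense(); print(s["joint_positions"].round(2),s["joint_vel"].round(2))
w=grab("wrist"); cv2.imwrite("pics/w1.png",w["color"][:,:,::-1])
for nm,lo,hi,z in (("green",(45,90,30),(85,255,255),23),("blue",(100,100,40),(130,255,255),23),("yel",(20,120,80),(32,255,255),23)):
    for ce,st in blobs(w,lo,hi,40): print(nm,ce,st,pix(w,ce,z).round(1))
E
```

```text
clock: 1.92
ee_pos: [364.7, 144.5, 194.4]
tcp_rot: [0.0, 0.735, 0.678, 0.0]
ft_force: [1.4, -0.2, -0.2]
grip_width: 85.5
clock: 2.75
ee_pos: [491.9, -204.9, 193.3]
tcp_rot: [0.002, 0.738, 0.675, -0.001]
ft_force: [1.0, -0.7, 0.5]
grip_width: 85.4
[-0.51  0.29 -0.05  1.23 -0.    1.15] [ 0.07 -0.06 -0.08  0.04  0.06  0.06]
green [272.66 241.31] [264, 233, 18, 17, 221] [ 502.5 -289.6   23. ]
blue [256.55 181.96] [248, 173, 18, 19, 270] [ 490.9 -221.9   23. ]
yel [273.02 303.65] [265, 297, 17, 15, 198] [ 497.1 -366.4   23. ]
```

View pics/w1.png

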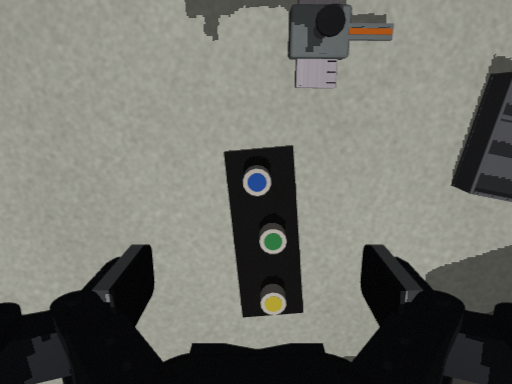

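The wrist image shows green at (272,241) → (502.5,-289.6), within 3 mm of the fixed cameras. Moving above it.

```bash
python3 -m inch '-2.1 0.42 1.5 0 1;-2.1 0.42 1.5 0 1;-2.1 0.42 1.5 0 1;-2.1 0.42 1.5 0 1;0 0 2.5 0 1' ; python3 -m inch '0 0 2.5 0 1;0 0 2.5 0 1;0 0 0 0 1;0 0 0 0 1'
python3 - <<'E'
from h import *
s=bot.sense(); Rt=rot(s["tcp_rot"])
w=grab("wrist"); cv2.imwrite("pics/w2.png",w["color"][:,:,::-1])
for nm,lo,hi,z in (("green",(45,90,30),(85,255,255),23),):
    for ce,st in blobs(w,lo,hi,40):
        p=pix(w,ce,z); print(nm,ce,st,p.round(1),"cm",(Rt.T@(p-s["ee_pos"])/10).round(2))
E
```

```text
clock: 3.22
ee_pos: [501.3, -286.7, 110.3]
tcp_rot: [0.003, 0.736, 0.677, 0.0]
ft_force: [0.9, -0.1, -0.0]
grip_width: 85.5
clock: 3.55
ee_pos: [498.0, -281.1, 58.2]
tcp_rot: [-0.002, 0.735, 0.678, -0.0]
ft_force: [0.3, 0.1, 0.6]
grip_width: 85.6
green [264.   216.92] [250, 203, 29, 29, 657] [ 502.5 -289.5   23. ] cm [-0.81  0.53  3.52]
```

View pics/w2.png

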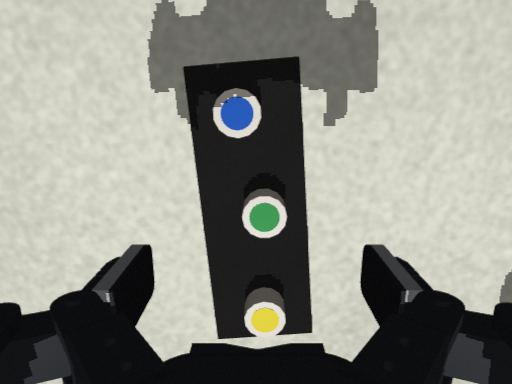

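```bash
python3 -m inch '-0.8 0.5 1.4 0 1;0 0 1.4 0 1;0 0 1.4 0 1;0 0 1.4 0 1;0 0 0 0 1'; python3 -m inch '0 0 0 0 0.3;0 0 0 0 0.2;0 0 0 0 0;0 0 0 0 0;0 0 0 0 0';  python3 -m inch '0 0 0 0 0;0 0 0 0 0;0 0 0 0 0;0 0 0 0 0;0 0 0 0 0'
```

```text
clock: 4.02
ee_pos: [503.8, -291.0, 3.0]
tcp_rot: [-0.0, 0.735, 0.678, -0.0]
ft_force: [-1.2, 1.3, -0.8]
grip_width: 85.4
clock: 4.43
ee_pos: [504.6, -292.0, 4.2]
tcp_rot: [0.001, 0.735, 0.678, 0.0]
ft_force: [0.5, 0.1, -0.4]
grip_width: 25.6
clock: 4.85
ee_pos: [503.9, -291.5, 3.1]
tcp_rot: [-0.0, 0.735, 0.678, 0.0]
ft_force: [-0.1, -1.1, 0.7]
grip_width: -0.4
```

The fingers closed fully, so the mount isn't held. Looking before I do anything else.

```bash
python3 - <<'E'
from h import *
w=grab("wrist"); cv2.imwrite("pics/w3.png",w["color"][:,:,::-1])
t=grab("top");s=grab("scene"); crop(t,290,190,400,250,5,"pics/t3.png"); crop(s,110,220,260,330,4,"pics/s3.png")
E
```

```text
(no output)
```

View pics/w3.png

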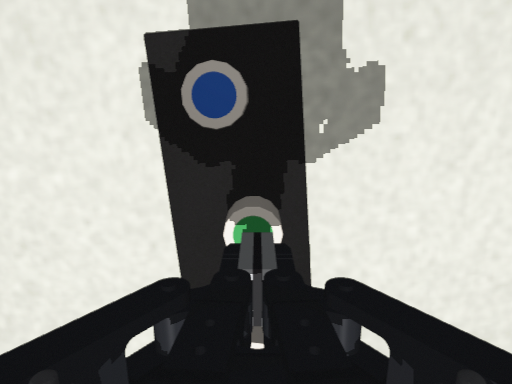

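View pics/s3.png

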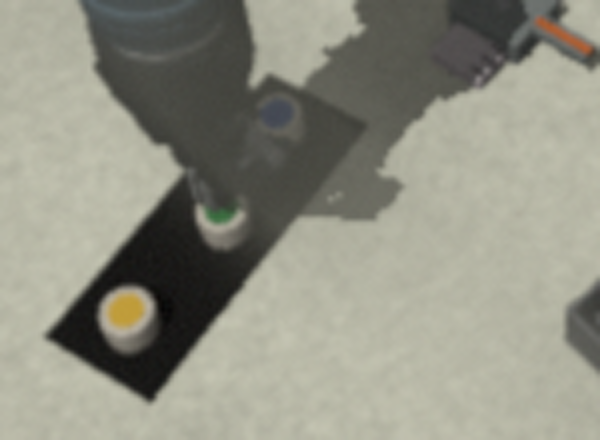

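View pics/t3.png

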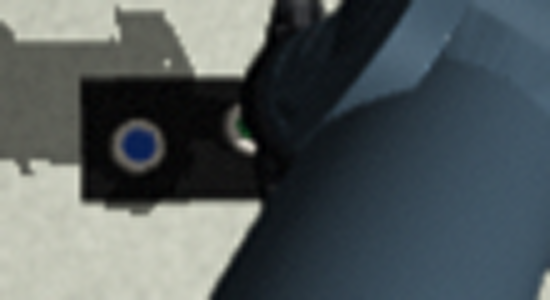

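The mount is still upright but sits just ahead (+y) of the shut fingers at (252,233). It was squeezed out sideways. I'll raise and remeasure.

```bash
python3 -m inch '0 0 -1.4 0 0;0 0 -1.4 0 0;0 0 -1.4 0 0;0 0 -1.4 0 0.5;0 0 0 0 1';python3 -m inch '0 0 0 0 1;0 0 0 0 1;0 0 0 0 1'
python3 - <<'E'
from h import *
s=bot.sense(); Rt=rot(s["tcp_rot"])
w=grab("wrist"); cv2.imwrite("pics/w4.png",w["color"][:,:,::-1])
sc=grab("scene"); t=grab("top"); print(s["grip_width"])
for n,c in (("w",w),("s",sc),("t",t)):
  for nm,lo,hi,z in (("green",(45,90,30),(85,255,255),23),("blue",(100,100,40),(130,255,255),23),("yel",(20,120,80),(32,255,255),23)):
    for ce,st in blobs(c,lo,hi,12):
        p=pix(c,ce,z)
        if abs(p[0]-500)<60: print(n,nm,ce,st,p.round(1),"cm",(Rt.T@(p-s["ee_pos"])/10).round(2))
E
```

```text
clock: 5.42
ee_pos: [505.8, -292.9, 62.0]
tcp_rot: [0.002, 0.735, 0.678, 0.001]
ft_force: [0.9, 0.6, 0.2]
grip_width: 23.4
clock: 5.67
ee_pos: [503.1, -291.0, 57.9]
tcp_rot: [-0.001, 0.736, 0.678, -0.0]
ft_force: [-0.4, -0.4, 0.2]
grip_width: 60.7
60.67632958246452
w green [254.91 203.21] [241, 189, 29, 29, 673] [ 502.5 -289.5   23. ] cm [ 0.13 -0.06  3.49]
w blue [226.16  96.61] [210, 80, 33, 34, 885] [ 490.9 -221.8   23. ] cm [ 6.78 -1.78  3.5 ]
w yel [256.27 308.17] [243, 296, 28, 25, 536] [ 497.1 -366.6   23. ] cm [-7.59  0.02  3.48]
s green [164.5 272. ] [162, 270, 6, 5, 26] [ 501.5 -290.9   23. ] cm [-0.02 -0.16  3.49]
s yel [141.1  297.33] [137, 294, 9, 8, 51] [ 496.7 -366.8   23. ] cm [-7.61 -0.02  3.48]
t green [340.37 214.47] [338, 212, 6, 6, 30] [ 499.7 -289.4   23. ] cm [ 0.12 -0.35  3.49]
t blue [317.5 218.5] [315, 216, 6, 6, 32] [ 488.3 -221.9   23. ] cm [ 6.76 -2.04  3.5 ]
```

View pics/w4.png

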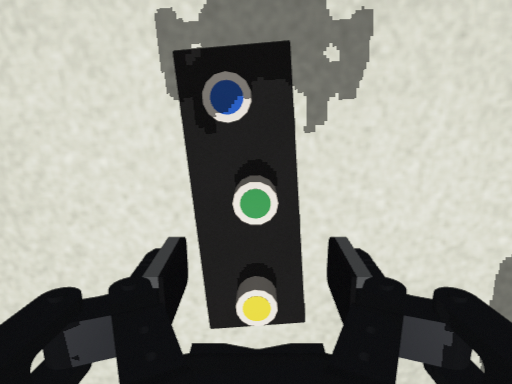

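The mount hasn't moved at all, so the fingers closed above or behind it. I'll check where the TCP projects in the wrist picture.

```bash
python3 - <<'E'
from h import *
w=grab("wrist"); M=np.linalg.inv(w["mount"])
for p in ([0,0,0],[0,0,-19],[11,0,0],[-11,0,0],[0,0,-40],[11,0,-19],[11,0,-40]):
    q=M@np.array(p+[1.]); print(p,(w["fx"]*q[0]/q[2]+w["cx"]).round(1),(w["fy"]*q[1]/q[2]+w["cy"]).round(1))
E
python3 - <<'E'
import cv2
a=cv2.imread('pics/w3.png')
cv2.imwrite('pics/w3c.png',cv2.resize(a[180:360,160:360],None,fx=3,fy=3,interpolation=cv2.INTER_CUBIC))
E
```

```text
[0, 0, 0] 255.7 223.8
[0, 0, -19] 255.5 237.0
[11, 0, 0] 255.7 204.7
[-11, 0, 0] 255.7 242.4
[0, 0, -40] 255.3 255.3
[11, 0, -19] 255.5 216.1
[11, 0, -40] 255.3 231.9
```

View pics/w3c.png

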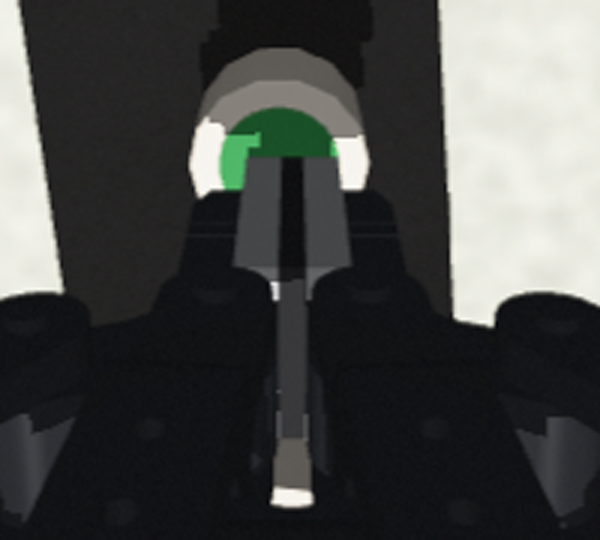

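The tip edges in the pictures are at rows 245 open and 232 shut. With the jaw width as scale, that puts the real fingertips about 36 mm (shut) to 48 mm (open) behind the reported TCP. This fits with the fingers closing above a mount that never moved. So I need to go about 30 mm lower, in steps with force checks.

```bash
python3 -m inch '0.1 -0.1 2 0 1;0 0 2 0 1;0 0 1.5 0 1;0 0 0 0 1'; python3 -m inch '0 0 1 0 1;0 0 0.5 0 1;0 0 0.5 0 1;0 0 0 0 1'
python3 - <<'E'
from h import *
w=grab("wrist"); cv2.imwrite("pics/w5.png",w["color"][:,:,::-1])
s=grab("scene"); crop(s,90,200,260,330,4,"pics/s5.png")
print(bot.sense()["ee_pos"], proj(s,bot.sense()["ee_pos"]))
E
```

```text
clock: 6.2
ee_pos: [500.4, -288.5, 0.7]
tcp_rot: [-0.003, 0.736, 0.678, -0.001]
ft_force: [-0.9, 0.5, 0.2]
grip_width: 85.1
clock: 6.53
ee_pos: [502.8, -290.3, -16.4]
tcp_rot: [-0.0, 0.736, 0.678, -0.0]
ft_force: [-0.3, -0.5, -0.1]
grip_width: 85.5
[ 503.22282239 -290.60682895  -15.55026939] [167.61837061 280.77745265]
```

View pics/w5.png

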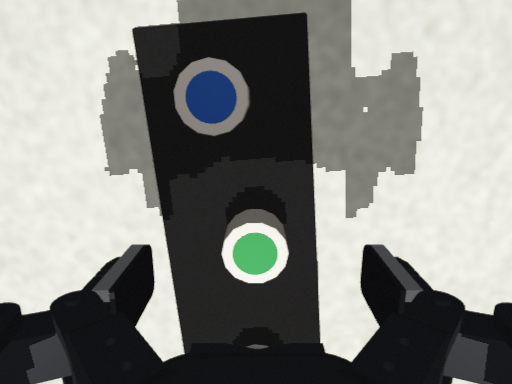

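View pics/s5.png

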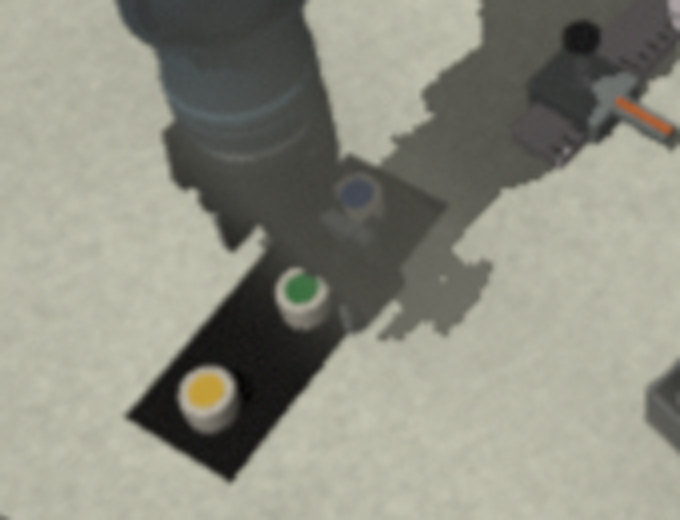

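Reported z is -16 with no contact, so the tips are indeed higher than stated. In the wrist view the mount (255,253) is centred between the jaws. Lowering 14 mm more and closing.

```bash
python3 -m inch '0 0 0.7 0 1;0 0 0.7 0 1;0 0 0 0 1;0 0 0 0 0.5;0 0 0 0 0.3'; python3 -m inch '0 0 0 0 0.2;0 0 0 0 0;0 0 0 0 0;0 0 0 0 0;0 0 0 0 0'
python3 - <<'E'
from h import *
w=grab("wrist"); cv2.imwrite("pics/w6.png",w["color"][:,:,::-1])
E
```

```text
clock: 7.05
ee_pos: [502.9, -290.3, -30.0]
tcp_rot: [-0.0, 0.735, 0.678, -0.0]
ft_force: [0.6, -0.5, -0.3]
grip_width: 63.8
clock: 7.47
ee_pos: [503.6, -290.8, -29.2]
tcp_rot: [0.001, 0.735, 0.678, 0.0]
ft_force: [-0.5, 0.4, 3.9]
grip_width: 27.6
```

View pics/w6.png

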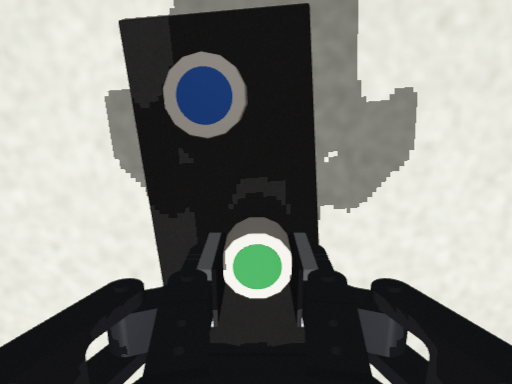

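```bash
python3 -m inch '0 0 0 0 0;0 0 0 0 0;0 0 0 0 0'; python3 -m inch '0 0 -0.3 0 0;0 0 -0.3 0 0;0 0 -0.5 0 0;0 0 0 0 0'
python3 - <<'E'
from h import *
w=grab("wrist"); cv2.imwrite("pics/w7.png",w["color"][:,:,::-1])
s=grab("scene"); crop(s,90,200,260,330,4,"pics/s7.png")
E
```

```text
clock: 7.77
ee_pos: [503.6, -290.8, -29.2]
tcp_rot: [0.001, 0.735, 0.678, 0.0]
ft_force: [-0.8, 0.3, 5.4]
grip_width: 27.7
clock: 8.1
ee_pos: [503.3, -290.7, -18.1]
tcp_rot: [0.0, 0.735, 0.678, 0.0]
ft_force: [-0.5, -0.7, 0.1]
grip_width: 27.6
```

View pics/w7.png

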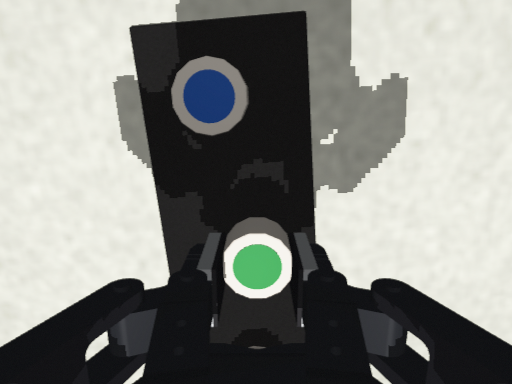

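View pics/s7.png

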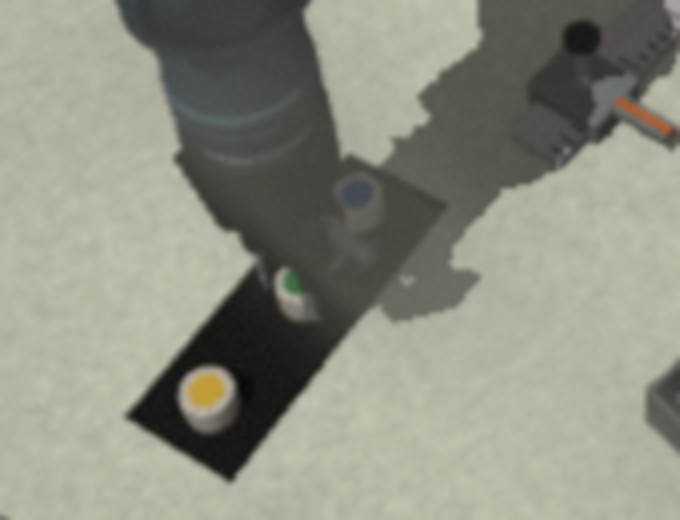

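Grasped: the stone stays at (257,266) while the tool rises 11 mm. The mount's underside is at about TCP z + 32. Lifting and measuring the pedestal.

```bash
python3 -m inch '0 0 -2 0 0;0 0 -3 0 0;0 0 -3 0 0;0 0 -2 0 0;0 0 0 0 0'; python3 -m inch '0 1.5 0 0 0;0 1.5 0 0 0;0 1 0 0 0;0 0 0 0 0'
python3 - <<'E'
from h import *
w=grab("wrist"); cv2.imwrite("pics/w8.png",w["color"][:,:,::-1])
t=grab("top"); crop(t,240,160,320,220,8,"pics/t8.png")
s=grab("scene"); crop(s,210,180,290,240,8,"pics/s8.png")
E
```

```text
clock: 8.62
ee_pos: [506.0, -292.6, 86.1]
tcp_rot: [0.004, 0.735, 0.678, 0.001]
ft_force: [1.3, -0.3, -0.4]
grip_width: 27.6
clock: 8.95
ee_pos: [544.1, -293.6, 80.0]
tcp_rot: [-0.0, 0.735, 0.678, 0.0]
ft_force: [0.4, -1.1, 0.5]
grip_width: 27.7
```

View pics/w8.png

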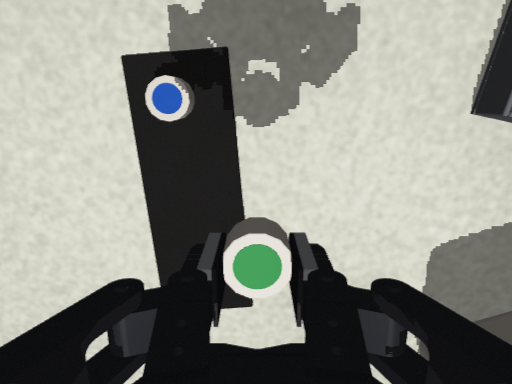

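View pics/t8.png

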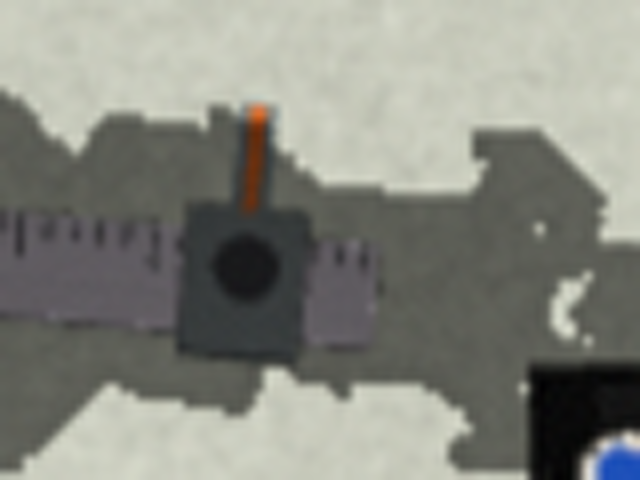

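View pics/s8.png

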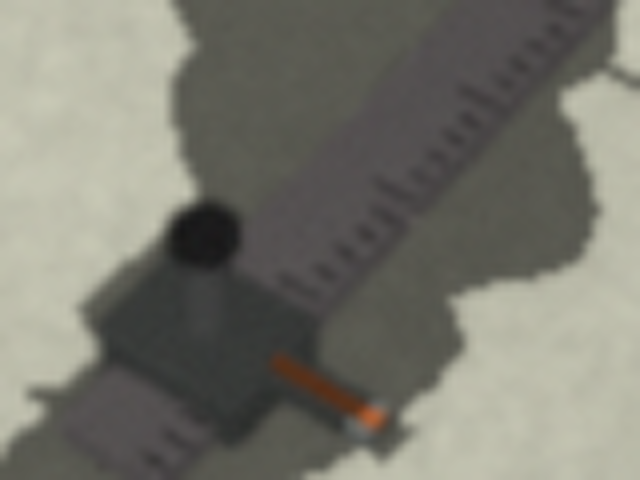

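```bash
python3 - <<'E'
from h import *
t=grab("top"); s=grab("scene"); a=0.088
X=np.array([-np.sin(a),-np.cos(a),0]); Y=np.array([np.cos(a),-np.sin(a),0])
for n,c,(x0,y0,x1,y1) in (("t",t,(262,185,280,202)),("s",s,(228,203,243,216))):
    g=c["color"][y0:y1,x0:x1].max(2)
    m=(g<42).astype(np.uint8); k,l,st,ce=cv2.connectedComponentsWithStats(m)
    for i in range(1,k):
        if st[i][4]>15:
            uv=ce[i]+[x0,y0]; print(n,st[i],uv.round(2),pix(c,uv,70).round(1),pix(c,uv,68).round(1))
    print(g.min())
    h=cv2.cvtColor(c["color"],cv2.COLOR_RGB2HSV); mo=cv2.inRange(h,(3,120,40),(16,255,255))
    ys,xs=np.nonzero(mo); k=(abs(xs-(271 if n=="t" else 250))<15)&(abs(ys-(180 if n=="t" else 228))<15)
    P=np.array([pix(c,(x,y),25) for x,y in zip(xs[k],ys[k])]); 
    vx,vy,px,py=cv2.fitLine(P[:,:2].astype(np.float32),cv2.DIST_L2,0,.01,.01).ravel()
    m_=(P.max(0)+P.min(0))/2; print(n,"orange",P.mean(0).round(1),m_.round(1),"angle",np.arctan2(vy,vx)*np.sign(vx), "ped",(m_-46*Y).round(1))
print("pair z:")
E
```

```text
t [ 5  5  8  8 50] [270.26 193.16] [559.  -82.6  70. ] [559.3 -82.6  68. ]
25
t orange [606.9 -87.5  25. ] [606.5 -86.3  25. ] angle -0.080658674 ped [560.7 -82.3  25. ]
s [ 3  3  9  7 49] [235.12 209.22] [563.9 -85.7  70. ] [563.  -84.4  68. ]
26
s orange [608.2 -87.8  25. ] [608.1 -87.8  25. ] angle -0.08254952 ped [562.3 -83.7  25. ]
pair z:
```

```bash
python3 -m inch '2.7 0.2 -1.2 0 0;3 0.2 -1.3 0 0;3 0.2 0 0 0;2.8 0.2 0 0 0;1.9 0 0 0 0';python3 -m inch '0 0 0 0 0;0 0 0 0 0'
python3 - <<'E'
from h import *
s=bot.sense(); Rt=rot(s["tcp_rot"]); w=grab("wrist"); cv2.imwrite("pics/w9.png",w["color"][:,:,::-1])
print(s["ee_pos"])
for ce,st in blobs(w,(45,90,30),(85,255,255),200):
    print(ce,st,(Rt.T@(pix(w,ce,s["ee_pos"][2]+52)-s["ee_pos"])).round(1), (Rt.T@(pix(w,ce,s["ee_pos"][2]+48)-s["ee_pos"])).round(1))
E
```

```text
clock: 9.62
ee_pos: [561.6, -158.6, 106.6]
tcp_rot: [-0.0, 0.735, 0.678, 0.0]
ft_force: [-0.6, -0.4, -0.3]
grip_width: 27.5
clock: 9.78
ee_pos: [561.3, -160.1, 106.2]
tcp_rot: [-0.0, 0.735, 0.678, -0.0]
ft_force: [1.1, 0.1, -0.5]
grip_width: 27.7
[ 561.28354772 -160.07836359  106.24881919]
[256.83 266.41] [233, 245, 49, 44, 1690] [  0.8   0.7 -52. ] [ -1.3   0.7 -48. ]
```

View pics/w9.png

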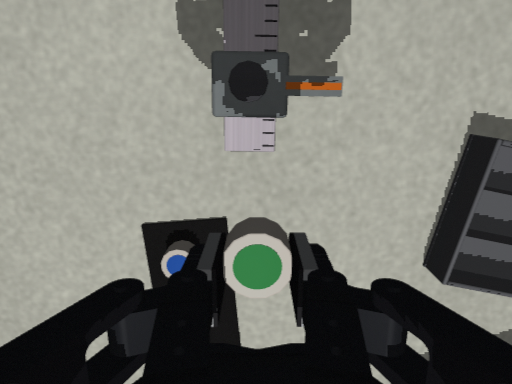

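```bash
cat > ped.py <<'E'
from h import *
s=bot.sense(); Rt=rot(s["tcp_rot"]); w=grab("wrist")
h=cv2.cvtColor(w["color"],cv2.COLOR_RGB2HSV)
print(s["ee_pos"].round(1))
g=w["color"].max(2)[0:200,180:330]; m=(g<36).astype(np.uint8)
k,l,st,ce=cv2.connectedComponentsWithStats(m)
for i in range(1,k):
    if st[i][4]>300:
        uv=st[i][:2]+(st[i][2:4]-1)/2+[180,0]; print(st[i],uv,(ce[i]+[180,0]).round(1)); p=pix(w,uv,70); print("ped",p.round(1),"cm",(Rt.T@(p-s["ee_pos"])/10).round(2))
m=cv2.inRange(h,(3,110,30),(18,255,255)); ys,xs=np.nonzero(m); k=ys<200
P=np.array([pix(w,(x,y),25) for x,y in zip(xs[k],ys[k])]); print("orange",((P.min(0)+P.max(0))/2).round(1))
E
python3 ped.py
```

```text
[ 561.4 -161.1  106.2]
[  48   59   39   41 1163] [247.  79.] [246.9  78.5]
ped [562.6 -83.   70. ] cm [ 7.79 -0.53  3.62]
orange [608.1 -87.7  25. ]
```

Pedestal top is at (562.6,-83.0) from the wrist and (562.3,-83.9) from the orange line, consistent with the top and scene views. I'll move over it and down to just above, then look.

```bash
python3 -m inch '2 -0.1 0 0 0;2.5 -0.2 0 0 0;2.2 -0.2 0 0 0;1 0 0 0 0;0 0 1.5 0 0'; python3 -m inch '0 0 2 0 0;0 0 1.5 0 0;0 0 1 0 0;0 0 0 0 0'
python3 - <<'E'
from h import *
s=bot.sense();print(s["ee_pos"],s["ft_force"])
w=grab("wrist"); cv2.imwrite("pics/w10.png",w["color"][:,:,::-1])
c=grab("scene"); crop(c,200,170,290,240,8,"pics/s10.png")
E
```

```text
clock: 10.3
ee_pos: [565.5, -83.5, 93.7]
tcp_rot: [0.002, 0.735, 0.678, 0.002]
ft_force: [0.4, -1.7, 0.9]
grip_width: 27.4
clock: 10.63
ee_pos: [561.2, -84.3, 43.8]
tcp_rot: [-0.002, 0.736, 0.677, -0.001]
ft_force: [-1.0, -0.1, 0.2]
grip_width: 27.5
[561.20192447 -84.31246899  43.78429451] [-1.01236077 -0.05221405  0.15993806]
```

View pics/w10.png

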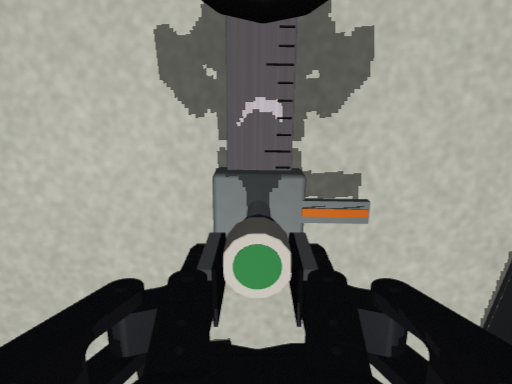

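View pics/s10.png

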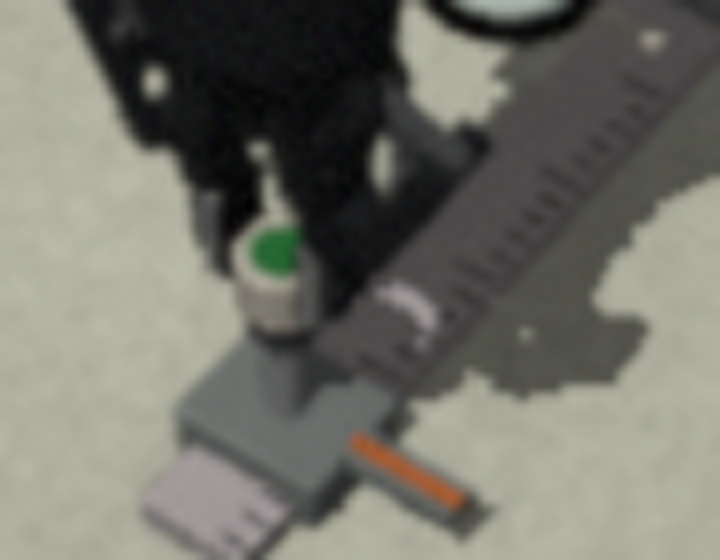

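The mount is above the post and centred in both views. Lowering gently until contact.

```bash
python3 -m inch '0 0 0.15 0 0;0 0 0.15 0 0;0 0 0 0 0'; python3 -m inch '0 0 0.1 0 0;0 0 0 0 0';python3 -m inch '0 0 0.1 0 0;0 0 0 0 0'; python3 -m inch '0 0 0.1 0 0;0 0 0 0 0'
```

```text
clock: 10.98
ee_pos: [563.8, -84.0, 43.8]
tcp_rot: [0.001, 0.736, 0.677, 0.0]
ft_force: [0.1, 0.2, -0.4]
grip_width: 28.0
clock: 11.15
ee_pos: [563.4, -83.7, 42.4]
tcp_rot: [0.0, 0.735, 0.678, 0.0]
ft_force: [-0.9, -0.6, -0.4]
grip_width: 27.6
clock: 11.32
ee_pos: [563.1, -83.6, 41.2]
tcp_rot: [-0.0, 0.735, 0.678, 0.0]
ft_force: [0.9, 0.3, 0.3]
grip_width: 27.4
clock: 11.48
ee_pos: [563.1, -83.6, 40.0]
tcp_rot: [-0.0, 0.735, 0.678, 0.0]
ft_force: [-0.5, -0.1, -0.5]
grip_width: 27.6
```

```bash
python3 -m inch '0 -0.05 0.1 0 0;0 0 0 0 0'; python3 -m inch '0 0 0.05 0 0;0 0 0 0 0';python3 -m inch '0 0 0.05 0 0;0 0 0 0 0'; python3 -m inch '0 0 0.05 0 0;0 0 0 0 0'
```

```text
clock: 11.65
ee_pos: [562.4, -83.6, 39.0]
tcp_rot: [-0.0, 0.736, 0.678, -0.0]
ft_force: [0.0, -0.8, -0.4]
grip_width: 27.9
clock: 11.82
ee_pos: [562.6, -83.6, 38.6]
tcp_rot: [-0.0, 0.735, 0.678, 0.0]
ft_force: [0.1, 0.0, -0.3]
grip_width: 27.6
clock: 11.98
ee_pos: [562.6, -83.7, 38.1]
tcp_rot: [-0.0, 0.736, 0.678, 0.0]
ft_force: [-0.6, -0.3, -0.1]
grip_width: 27.6
clock: 12.15
ee_pos: [562.8, -83.7, 37.8]
tcp_rot: [0.0, 0.736, 0.678, 0.0]
ft_force: [-0.9, 0.1, 0.8]
grip_width: 27.1
```

```bash
python3 -m inch '0 0 0.05 0 0;0 0 0 0 0'; python3 -m inch '0 0 0.05 0 0;0 0 0 0 0'; python3 -m inch '0 0 0.05 0 0;0 0 0 0 0'
```

```text
clock: 12.32
ee_pos: [562.8, -83.7, 37.8]
tcp_rot: [0.0, 0.735, 0.678, 0.0]
ft_force: [-2.2, -0.2, 4.5]
grip_width: 28.0
clock: 12.48
ee_pos: [562.8, -83.7, 37.7]
tcp_rot: [0.0, 0.735, 0.678, 0.0]
ft_force: [-3.3, 0.8, 7.2]
grip_width: 27.6
clock: 12.65
ee_pos: [562.8, -83.7, 37.7]
tcp_rot: [0.0, 0.735, 0.678, 0.0]
ft_force: [-3.8, 0.7, 10.9]
grip_width: 27.3
```

Contact at z 37.8, as predicted, with the force rising to 11 N. I'll ease off and open.

```bash
python3 -m inch '0 0 -0.1 0 0;0 0 0 0 0'; python3 -m inch '0 0 0 0 0.4;0 0 0 0 0.45;0 0 0 0 0.5;0 0 0 0 0.6;0 0 0 0 0.7'; 
python3 - <<'E'
from h import *
w=grab("wrist"); cv2.imwrite("pics/w11.png",w["color"][:,:,::-1])
c=grab("scene"); crop(c,200,170,290,240,8,"pics/s11.png")
E
```

```text
clock: 12.82
ee_pos: [563.0, -83.7, 37.7]
tcp_rot: [0.0, 0.735, 0.678, 0.0]
ft_force: [-1.0, 0.9, 5.4]
grip_width: 27.8
clock: 13.23
ee_pos: [562.5, -83.6, 36.9]
tcp_rot: [-0.0, 0.736, 0.678, -0.0]
ft_force: [0.1, 0.9, -0.6]
grip_width: 59.1
```

View pics/w11.png

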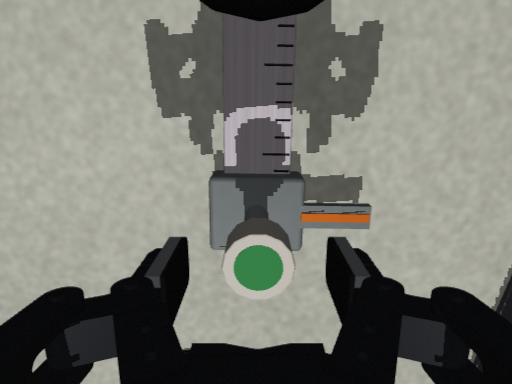

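View pics/s11.png

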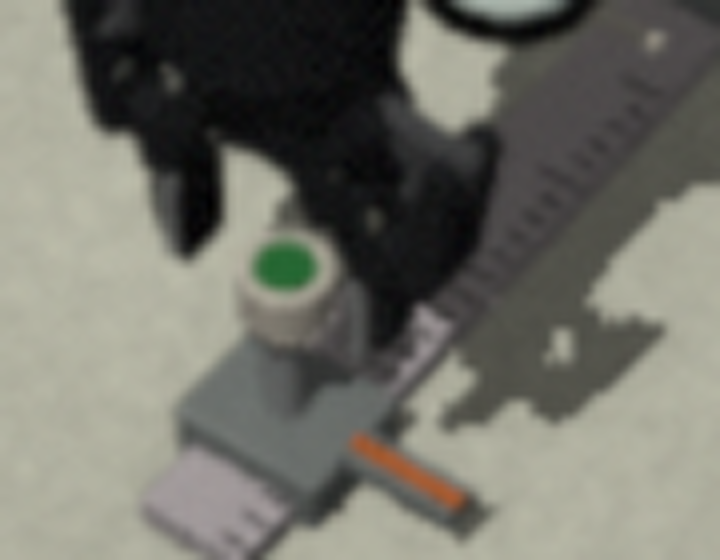

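Mount stands upright and free on the pedestal. Raising straight up.

```bash
python3 -m inch '0 0 -0.5 0 1;0 0 -1.5 0 1;0 0 -2.5 0 1;0 0 -2.5 0 1;0 0 -2.5 0 1'; python3 -m inch '0 0 0 0 1;0 0 0 0 1'
python3 - <<'E'
from h import *
s=bot.sense(); print(s["ee_pos"])
w=grab("wrist"); cv2.imwrite("pics/w12.png",w["color"][:,:,::-1])
t=grab("top"); crop(t,180,160,300,220,6,"pics/t12.png"); c=grab("scene"); crop(c,200,130,320,240,5,"pics/s12.png")
for n,q in (("w",w),("t",t),("s",c)):
  for nm,lo,hi,z in (("green",(45,90,30),(85,255,255),90),("red",(0,150,50),(3,255,255),118),("red2",(174,150,50),(180,255,255),118)):
    for ce,st in blobs(q,lo,hi,6):
        p=pix(q,ce,z)
        if abs(p[0]-580)<60: print(n,nm,ce,st,p.round(1))
E
```

```text
clock: 13.75
ee_pos: [562.3, -83.6, 133.4]
tcp_rot: [-0.0, 0.735, 0.678, -0.0]
ft_force: [-0.3, -0.2, -1.9]
grip_width: 85.6
clock: 13.92
ee_pos: [564.4, -84.1, 134.4]
tcp_rot: [0.002, 0.736, 0.678, 0.001]
ft_force: [-0.1, -0.4, 0.5]
grip_width: 85.4
[564.40545207 -84.13514495 134.35510799]
w green [254.41 199.24] [241, 186, 28, 28, 626] [563.7 -82.8  90. ]
t red [204.   177.67] [202, 177, 6, 2, 9] [598.  101.1 118. ]
s green [235.29 202.93] [232, 201, 7, 5, 28] [563.  -82.6  90. ]
s red [284.22 153.09] [282, 149, 6, 9, 32] [596.2 101.3 118. ]
```

View pics/w12.png

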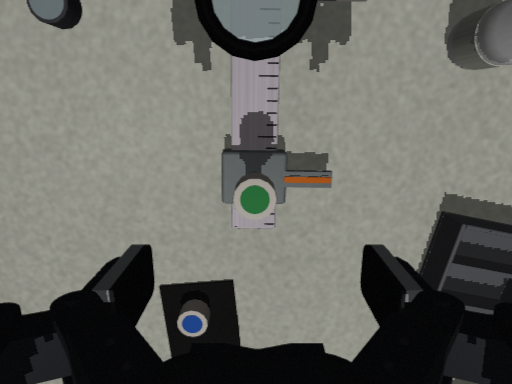

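View pics/t12.png

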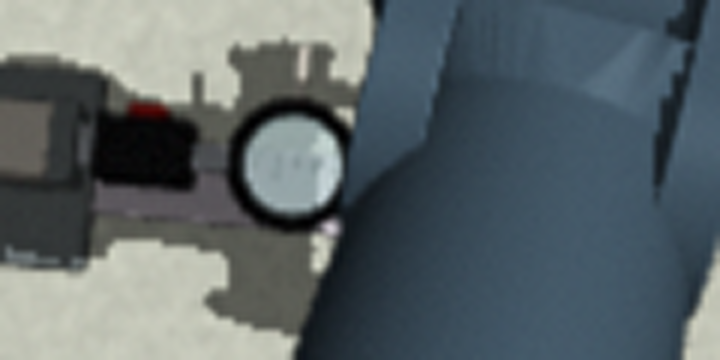

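View pics/s12.png

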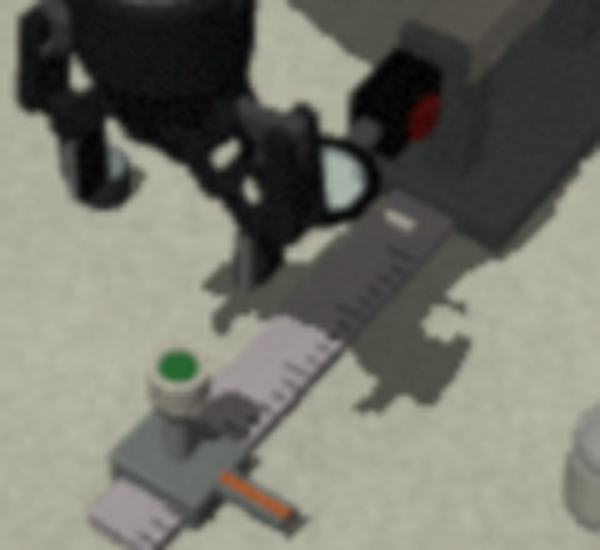

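Stone now at (563.7,-82.8), about 1 mm from the pedestal centre. Next I'll locate the handle.

```bash
python3 - <<'E'
from h import *
t=grab("top"); c=grab("scene")
print("handle top",pix(t,(203.8,184.9),137).round(1)); print("lens",pix(t,(228.7,186.7),124).round(1))
a=.081; X=np.array([-np.sin(a),-np.cos(a),0]); Y=np.array([np.cos(a),-np.sin(a),0])
ped=np.array([562.6,-83.2,0]); 
for n,b in (("red top",[598,101.1,0]),("red scene",[596.2,101.3,0])):
    d=np.array(b)-ped; print(n,"rel ped X,Y",(d@X).round(1),(d@Y).round(1))
l=pix(t,(228.7,186.7),124)+[2.5,0,0]; d=l-ped; print("lens rel",d@X,d@Y); h=pix(t,(203.8,184.9),137)+[2.5,0,0]; print("handle rel",(h-ped)@X,(h-ped)@Y)
# cross of views for red
E
```

```text
handle top [575.3  98.8 137. ]
lens [571.6  32.2 124. ]
red top rel ped X,Y -186.6 20.4
red scene rel ped X,Y -186.6 18.6
lens rel -115.9995133896918 2.1133313470524095
handle rel -182.59363812757167 0.4541319886527051
```

```bash
python3 -m inch '3 0 0 0 1;4 0 0 0 1;4 0 0 0 1;4 0 0 0 1;3.5 0 0 0 1'; python3 -m inch '0 0 0 0 1;0 0 0 0 1;0 0 0 0 1'
python3 - <<'E'
from h import *
s=bot.sense(); print(s["ee_pos"])
w=grab("wrist"); cv2.imwrite("pics/w13.png",w["color"][:,:,::-1])
for p in ([577.5,100.7,137],[577.5,100.7,103]): print(proj(w,p))
for nm,lo,hi in (("red",(0,150,50),(4,255,255)),("red2",(174,150,50),(180,255,255))):
    for ce,st in blobs(w,lo,hi,20): print(ce,st,pix(w,ce,125).round(1))
E
```

```text
clock: 14.58
ee_pos: [576.9, 102.9, 131.1]
tcp_rot: [-0.001, 0.735, 0.678, -0.001]
ft_force: [0.8, -1.0, 0.2]
grip_width: 85.5
clock: 14.83
ee_pos: [577.2, 100.4, 131.3]
tcp_rot: [-0.0, 0.735, 0.678, -0.001]
ft_force: [0.8, -0.7, -1.2]
grip_width: 85.4
[577.15955744 100.43303395 131.33317175]
[256.20288036 226.98120732]
[256.43873332 207.77221287]
[294.93 220.07] [289, 199, 13, 38, 361] [599.4  98.6 125. ]
```

View pics/w13.png

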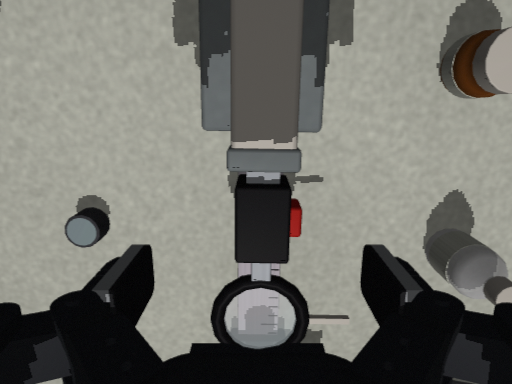

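```bash
python3 - <<'E'
from h import *
s=bot.sense(); Rt=rot(s["tcp_rot"]); w=grab("wrist")
f=lambda uv,z:(Rt.T@(pix(w,uv,z)-s["ee_pos"])).round(1)
g=w["color"].max(2)
for r in (200,215,230,245): print(r, g[r,225:305].tolist())
print([int(x) for x in g[170:270,250]])
print("Ltop",f((236,220),137),"Rtop",f((289,220),137),"btn",f((301,220),128), "near",f((262,262),137),"red c",f((296,219),125))
print(s["ee_pos"].round(1))
E
```

```text
200 [164, 163, 163, 162, 161, 158, 156, 155, 138, 83, 13, 18, 25, 26, 26, 27, 27, 26, 26, 27, 27, 27, 27, 27, 28, 27, 26, 26, 26, 26, 27, 26, 27, 26, 25, 26, 26, 25, 26, 26, 27, 25, 27, 26, 26, 24, 27, 27, 27, 26, 27, 26, 26, 27, 27, 27, 27, 25, 25, 25, 27, 26, 23, 21, 13, 21, 41, 49, 48, 50, 50, 49, 53, 127, 161, 160, 161, 161, 163, 162]
215 [160, 159, 159, 158, 158, 158, 157, 157, 157, 111, 11, 18, 25, 29, 29, 28, 30, 28, 29, 30, 29, 30, 29, 29, 29, 27, 29, 30, 30, 29, 28, 27, 30, 30, 28, 29, 29, 28, 29, 29, 27, 30, 28, 30, 30, 28, 29, 29, 27, 30, 29, 28, 29, 29, 28, 27, 27, 29, 28, 26, 28, 28, 22, 16, 29, 116, 151, 150, 151, 150, 150, 150, 149, 145, 131, 114, 118, 145, 158, 159]
230 [168, 167, 165, 164, 165, 166, 167, 166, 164, 116, 13, 18, 27, 31, 31, 31, 31, 31, 29, 31, 30, 30, 31, 31, 30, 32, 31, 32, 31, 30, 31, 30, 31, 31, 32, 31, 31, 30, 30, 30, 30, 30, 29, 30, 30, 29, 30, 29, 29, 28, 31, 29, 30, 29, 29, 29, 30, 28, 29, 30, 29, 26, 19, 13, 88, 140, 156, 156, 156, 156, 155, 156, 153, 142, 123, 120, 142, 156, 156, 156]
245 [158, 161, 164, 166, 166, 165, 164, 163, 161, 113, 13, 21, 28, 32, 34, 34, 34, 33, 34, 33, 33, 33, 33, 34, 34, 33, 32, 32, 33, 32, 32, 30, 33, 30, 32, 32, 31, 32, 31, 31, 32, 32, 31, 32, 31, 32, 31, 32, 31, 32, 30, 31, 31, 31, 31, 31, 31, 32, 30, 31, 30, 25, 17, 58, 129, 159, 160, 159, 158, 158, 156, 157, 158, 159, 158, 158, 158, 158, 158, 157]
[69, 150, 157, 157, 157, 157, 84, 71, 70, 70, 70, 70, 29, 5, 6, 5, 9, 13, 20, 24, 25, 26, 25, 26, 27, 25, 25, 27, 26, 29, 27, 27, 27, 28, 28, 28, 27, 27, 26, 28, 30, 28, 28, 29, 29, 27, 28, 30, 30, 29, 30, 30, 31, 30, 30, 30, 31, 29, 30, 32, 32, 31, 32, 30, 32, 31, 32, 32, 32, 32, 31, 34, 31, 32, 32, 33, 32, 32, 33, 33, 34, 33, 33, 33, 33, 34, 34, 34, 34, 34, 29, 51, 129, 134, 134, 135, 135, 135, 136, 135]
Ltop [  4.2 -10.5  -5.4] Rtop [ 4.2 17.8 -5.5] btn [ 1.  25.4  3.5] near [-20.3   3.5  -5.4] red c [ 0.5 22.9  6.5]
[577.3  99.8 131.5]
```

The wrist view shows the block between columns 235 and 289 and rows 183–261, the button to column 301 and the pointer at (330,317). The grip centre is about 4 mm along tool +y. Descending.

```bash
python3 -m inch '0.1 0.35 1.5 0 1;0 0 1.5 0 1;0 0 1.5 0 1;0 0 0 0 1'; python3 -m inch '0 0 0.8 0 1;0 0 0.8 0 1;0 0 0 0 1'
python3 - <<'E'
from h import *
s=bot.sense(); print(s["ee_pos"],s["ft_force"])
w=grab("wrist"); cv2.imwrite("pics/w14.png",w["color"][:,:,::-1])
c=grab("scene"); crop(c,220,100,340,200,6,"pics/s14.png")
E
```

```text
clock: 15.27
ee_pos: [578.9, 99.6, 84.1]
tcp_rot: [-0.002, 0.736, 0.677, -0.002]
ft_force: [-0.5, -0.9, -1.3]
grip_width: 85.7
clock: 15.52
ee_pos: [580.8, 100.8, 70.1]
tcp_rot: [-0.0, 0.736, 0.677, -0.001]
ft_force: [-1.2, 0.8, 0.5]
grip_width: 85.7
[580.75372825 100.84427898  70.10367842] [-1.20293919  0.78070729  0.5418675 ]
```

View pics/w14.png

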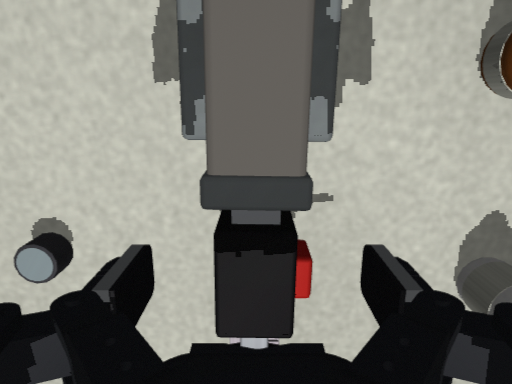

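View pics/s14.png

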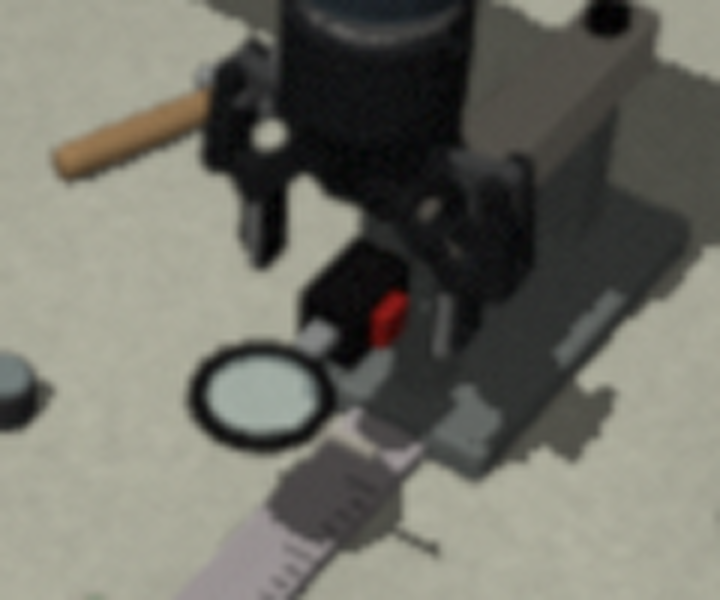

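Jaws straddle the block centrally, and the button at (303,270) is level with the pads. Closing.

```bash
python3 -m inch '0 0.1 0 0 0.6;0 0 0 0 0.5;0 0 0 0 0.3;0 0 0 0 0.2;0 0 0 0 0'; python3 -m inch '0 0 0 0 0;0 0 0 0 0;0 0 0 0 0;0 0 0 0 0;0 0 0 0 0'
python3 - <<'E'
from h import *
w=grab("wrist"); cv2.imwrite("pics/w15.png",w["color"][:,:,::-1])
c=grab("scene"); crop(c,220,100,340,200,6,"pics/s15.png")
E
```

```text
clock: 16.03
ee_pos: [580.6, 101.6, 72.1]
tcp_rot: [-0.001, 0.736, 0.677, -0.001]
ft_force: [-5.4, 0.5, 2.9]
grip_width: 30.2
clock: 16.45
ee_pos: [580.7, 101.6, 72.1]
tcp_rot: [-0.001, 0.736, 0.677, -0.001]
ft_force: [-7.5, 0.2, 7.2]
grip_width: 30.3
```

View pics/w15.png

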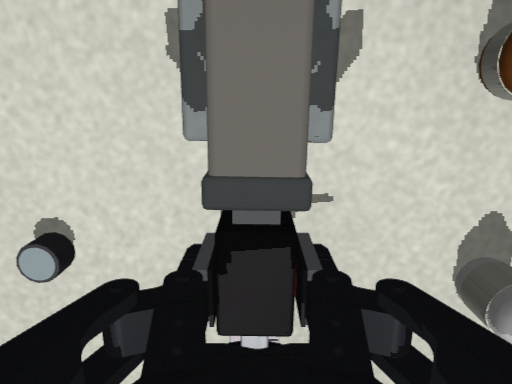

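View pics/s15.png

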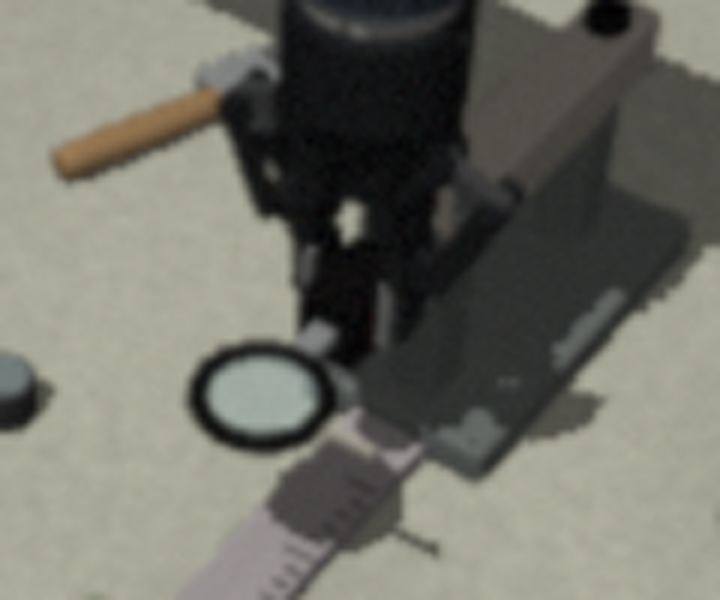

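Width 30.3 against 27.6 on the 30 mm mount, i.e. about 32.7 mm real, which means the button is pressed in (no red showing). Drawing out gently.

```bash
python3 -m inch '-0.5 0 0 0 0;-1 0 0 0 0;-1.2 0 0 0 0;-1.2 0 0 0 0;-1 0 0 0 0'; python3 -m inch '-0.5 0 0 0 0;0 0 0 0 0;0 0 0 0 0'
python3 - <<'E'
from h import *
c=grab("scene"); crop(c,200,100,340,240,4,"pics/s16.png"); t=grab("top"); crop(t,180,140,320,230,5,"pics/t16.png")
E
```

```text
clock: 16.97
ee_pos: [576.0, 54.0, 72.1]
tcp_rot: [-0.002, 0.735, 0.678, 0.0]
ft_force: [-9.2, 5.9, 10.2]
grip_width: 30.4
clock: 17.22
ee_pos: [575.4, 48.8, 72.1]
tcp_rot: [-0.002, 0.736, 0.677, -0.0]
ft_force: [-8.5, 3.7, 10.2]
grip_width: 30.8
```

View pics/s16.png

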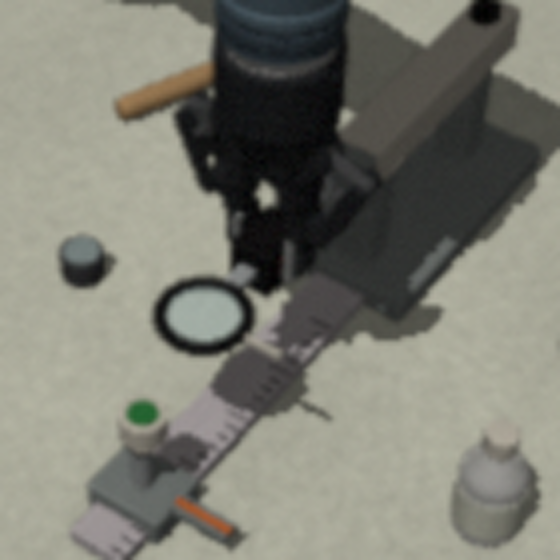

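View pics/t16.png

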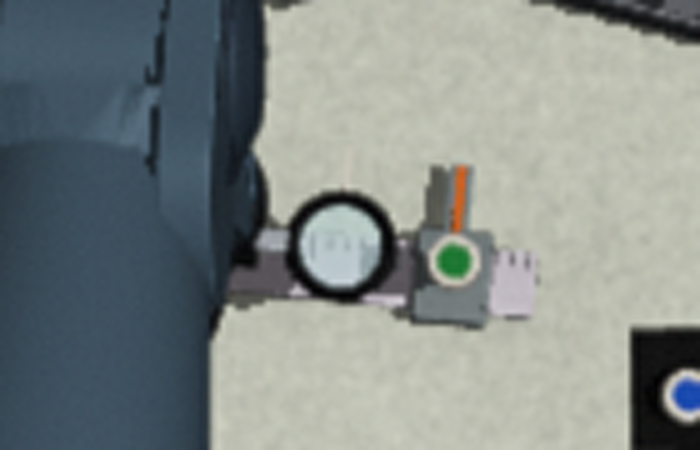

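```bash
cat > lens.py <<'E'
from h import *
a=.081; X=np.array([-np.sin(a),-np.cos(a),0]); Y=np.array([np.cos(a),-np.sin(a),0])
s0=bot.sense(); print("tcp",s0["ee_pos"].round(1),"F",s0["ft_force"].round(1),"w",round(s0["grip_width"],1))
import sys
def lens(n,roi,thr=45):
    c=grab(n); x0,y0,x1,y1=roi
    m=(c["color"].max(2)[y0:y1,x0:x1]<thr).astype(np.uint8)
    cs,_=cv2.findContours(m,cv2.RETR_CCOMP,cv2.CHAIN_APPROX_NONE)
    for k in cs:
        if len(k)<30: continue
        e=cv2.fitEllipse(k); b=cv2.boundingRect(k)
        print(n,"ell",np.round(e[0],2)+[x0,y0],np.round(e[1],1),b)
    st=None
    for ce,q in blobs(c,(45,90,30),(85,255,255),12):
        p=pix(c,ce,90)
        if np.hypot(p[0]-563,p[1]+83)<15: st=p; print(n,"stone",p.round(1))
    h=cv2.cvtColor(c["color"],cv2.COLOR_RGB2HSV); mo=cv2.inRange(h,(3,120,40),(16,255,255)); ys,xs=np.nonzero(mo)
    P=np.array([pix(c,(x,y),25) for x,y in zip(xs,ys)]); k=np.hypot(P[:,0]-608,P[:,1]+87)<30
    if k.sum()>3:
        o=P[k].mean(0); print(n,"orange",o.round(1),"along X rel ped(562.6,-83.2):",((o-[562.6,-83.2,25])@X).round(1)); c["o"]=o
    c["st"]=st; return c
def rel(c,uv,z):
    p=pix(c,uv,z); print("lens",p.round(1),"X rel orange %.1f"%((p-c["o"])@X), "rel stone",None if c["st"] is None else round((p-c["st"])@X,1))
E
python3 - <<'E'
from lens import *
c=lens("top",(230,172,265,205)); d=lens("scene",(230,165,268,192))
crop(c,225,150,285,210,10,"pics/t17.png")
E
```

```text
tcp [575.4  49.   72.1] F [-9.2  4.  11.1] w 30.8
top ell [247.6  189.03] [20.4 21.1] (7, 7, 22, 21)
top ell [247.53 188.83] [18.5 18.6] (8, 7, 20, 20)
top ell [230.96 183.77] [ 1.9 17.5] (0, 2, 3, 19)
top stone [561.1 -82.4  90. ]
top orange [605.9 -87.2  25. ] along X rel ped(562.6,-83.2): 0.4
scene ell [250.69 178.48] [17.2 23.3] (9, 5, 24, 18)
scene ell [250.63 178.12] [16.3 21.3] (10, 5, 22, 17)
scene stone [563.  -82.6  90. ]
scene orange [608.2 -87.8  25. ] along X rel ped(562.6,-83.2): 0.9
```

View pics/t17.png

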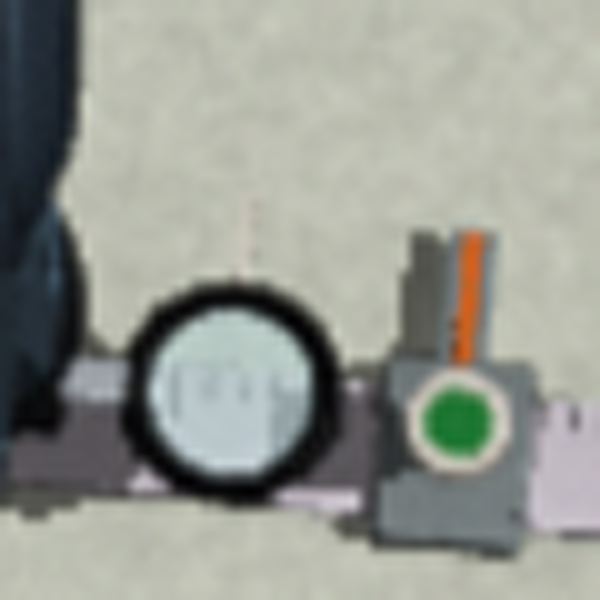

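```bash
python3 - <<'E'
from lens import *
for n,uv in (("top",(247.6,188.9)),("scene",(250.66,178.3))):
    c=lens(n,(0,0,5,5))
    for z in (120,124): rel(c,uv,z)
E
```

```text
tcp [575.4  49.1  72.1] F [-8.3  4.6  9.4] w 30.4
top stone [561.1 -82.4  90. ]
top orange [605.9 -87.2  25. ] along X rel ped(562.6,-83.2): 0.4
lens [565.7 -19.3 120. ] X rel orange -64.3 rel stone -63.2
lens [565.2 -19.5 124. ] X rel orange -64.2 rel stone -63.1
scene stone [563.  -82.6  90. ]
scene orange [608.6 -87.7  25. ] along X rel ped(562.6,-83.2): 0.8
lens [568.  -19.2 120. ] X rel orange -65.0 rel stone -63.6
lens [569.9 -22.4 124. ] X rel orange -62.0 rel stone -60.6
```

Both views give about 64 mm still to go (lens y -19.3, height consistent). Drawing 58 mm more, then remeasuring.

```bash
python3 -m inch '-0.8 0 0 0 0;-1.3 0 0 0 0;-1.4 0 0 0 0;-1.2 0 0 0 0;-0.8 0 0 0 0'; python3 -m inch '-0.3 0 0 0 0;0 0 0 0 0;0 0 0 0 0'
python3 - <<'E'
from lens import *
c=lens("top",(255,172,285,205)); crop(c,235,150,295,210,10,"pics/t18.png"); d=lens("scene",(215,180,255,215)); crop(d,205,165,275,235,8,"pics/s18.png")
E
```

```text
clock: 17.93
ee_pos: [570.1, -5.7, 72.1]
tcp_rot: [-0.003, 0.736, 0.678, -0.0]
ft_force: [-11.0, 7.4, 12.4]
grip_width: 30.4
clock: 18.18
ee_pos: [569.8, -8.5, 72.1]
tcp_rot: [-0.003, 0.736, 0.677, -0.001]
ft_force: [-11.4, 6.0, 12.9]
grip_width: 30.5
tcp [569.8  -8.5  72.1] F [-11.4   6.   12.9] w 30.5
top ell [268.45 190.95] [20.5 21.1] (3, 8, 22, 22)
top ell [268.53 190.76] [18.4 18.6] (4, 9, 20, 20)
top orange [613.3 -88.   25. ] along X rel ped(562.6,-83.2): 0.7
scene ell [235.97 193.67] [19.5 23.6] (9, 4, 25, 21)
scene ell [235.96 192.79] [17.1 22.1] (10, 4, 23, 18)
scene orange [608.2 -87.8  25. ] along X rel ped(562.6,-83.2): 0.9
```

View pics/t18.png

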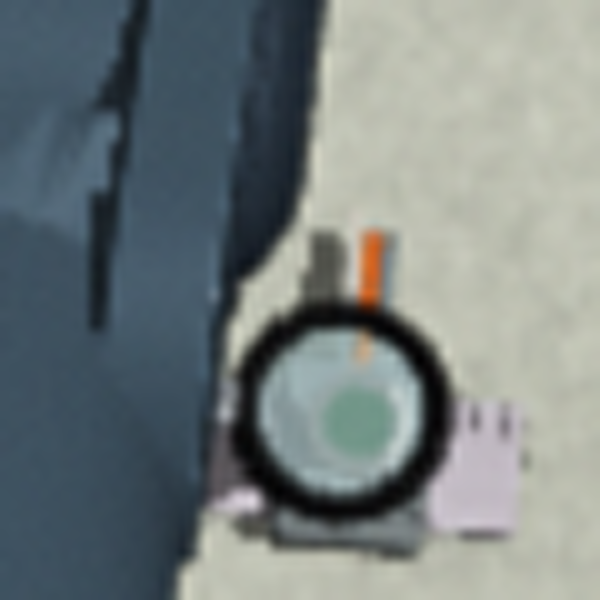

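View pics/s18.png

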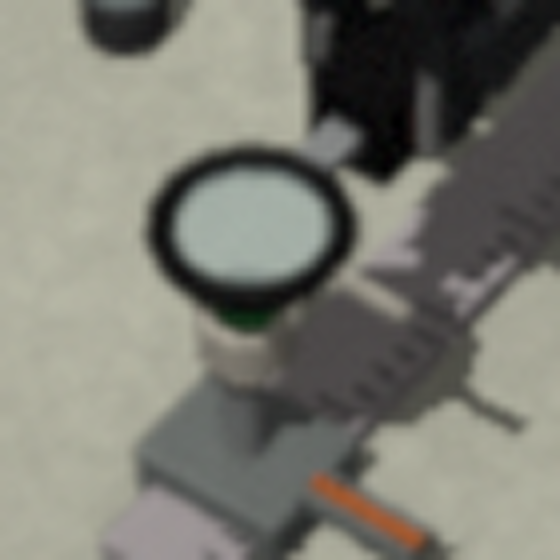

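```bash
python3 - <<'E'
from lens import *
for n,uv in (("top",(268.5,190.85)),("scene",(235.97,192.95))):
    c=grab(n); c["st"]=np.array([561.1,-82.4,90] if n=="top" else [563,-82.6,90]); c["o"]=np.array([605.9,-87.2,25] if n=="top" else [608.3,-87.75,25])
    for z in (120,122): rel(c,uv,z)
E
```

```text
tcp [569.8  -8.3  72. ] F [-11.    5.8  12.5] w 30.4
lens [559.9 -76.6 120. ] X rel orange -6.9 rel stone -5.7
lens [559.6 -76.5 122. ] X rel orange -6.9 rel stone -5.7
lens [562.2 -76.9 120. ] X rel orange -7.1 rel stone -5.6
lens [563.1 -78.3 122. ] X rel orange -5.7 rel stone -4.3
```

```bash
python3 -m inch '-0.3 0 0 0 0;-0.35 0 0 0 0;0 0 0 0 0;0 0 0 0 0;0 0 0 0 0'
python3 - <<'E'
from lens import *
c=lens("top",(257,172,287,205)); crop(c,235,150,295,210,10,"pics/t19.png"); d=lens("scene",(212,180,252,215)); crop(d,205,165,285,235,7,"pics/s19.png")
w=grab("wrist"); cv2.imwrite("pics/w19.png",w["color"][:,:,::-1])
E
```

```text
clock: 18.8
ee_pos: [569.2, -14.6, 72.1]
tcp_rot: [-0.003, 0.735, 0.678, -0.001]
ft_force: [-11.7, 6.6, 12.9]
grip_width: 30.5
tcp [569.2 -14.6  72.1] F [-11.7   6.6  12.9] w 30.5
top ell [270.6  191.02] [20.7 20.9] (3, 9, 22, 21)
top ell [270.82 190.93] [18.2 18.3] (5, 10, 19, 19)
top orange [613.  -86.4  25. ] along X rel ped(562.6,-83.2): -0.9
scene ell [234.5 195.2] [19.1 23.6] (11, 6, 24, 20)
scene ell [234.37 194.46] [17.1 22. ] (11, 6, 23, 18)
scene ell [247.69 183.33] [7.3 9.8] (31, 0, 9, 9)
scene orange [608.2 -87.8  25. ] along X rel ped(562.6,-83.2): 0.9
```

View pics/t19.png

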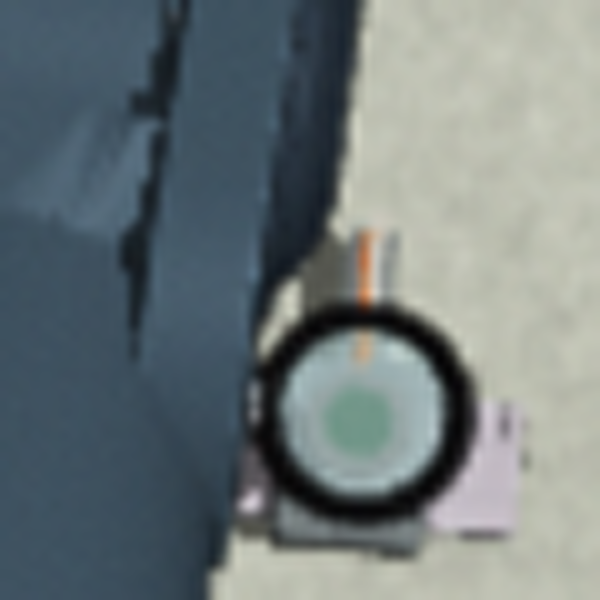

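View pics/s19.png

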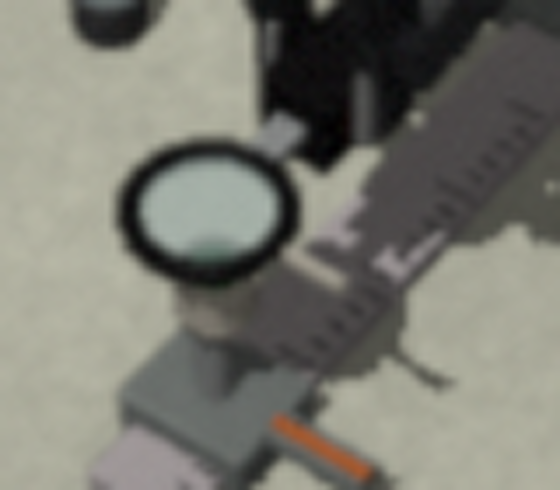

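```bash
python3 - <<'E'
from lens import *
for n,uv in (("top",(270.71,190.97)),("scene",(234.43,194.65))):
    c=grab(n); c["st"]=np.array([561.1,-82.4,90] if n=="top" else [563,-82.6,90]); c["o"]=np.array([605.9,-87.2,25] if n=="top" else [608.3,-87.75,25])
    for z in (120,121): rel(c,uv,z)
    if n=="top":
        # pointer expected pixel for lens at mark vs mark -> where pointer (y 31..56) projects for offsets
        h=c["color"].astype(int)
        for r in range(173,181): print(r,[tuple(x) for x in h[r,268:276]])
        ped=c["o"]-46*Y; ped[2]=120
        for dx in (-4,-2,0,2): print(dx,proj(c,ped+dx*X+36*Y).round(2),proj(c,ped+dx*X+55*Y).round(2))
        print("orange",proj(c,c["o"]-10*Y),proj(c,c["o"]+10*Y))
    else:
        ped=c["o"]-46*Y; ped[2]=120
        for dx in (-4,-2,0,2): print(dx,proj(c,ped+dx*X+36*Y).round(2),proj(c,ped+dx*X+55*Y).round(2))
E
```

```text
tcp [569.2 -14.6  72.1] F [-11.2   4.8  12.7] w 30.5
lens [559.5 -82.6 120. ] X rel orange -0.8 rel stone 0.3
lens [559.4 -82.6 121. ] X rel orange -0.8 rel stone 0.3
173 [(np.int64(128), np.int64(131), np.int64(119)), (np.int64(178), np.int64(181), np.int64(168)), (np.int64(137), np.int64(137), np.int64(132)), (np.int64(169), np.int64(136), np.int64(109)), (np.int64(201), np.int64(180), np.int64(158)), (np.int64(182), np.int64(179), np.int64(170)), (np.int64(156), np.int64(161), np.int64(153)), (np.int64(191), np.int64(195), np.int64(181))]
174 [(np.int64(94), np.int64(95), np.int64(87)), (np.int64(118), np.int64(121), np.int64(113)), (np.int64(117), np.int64(115), np.int64(112)), (np.int64(167), np.int64(121), np.int64(89)), (np.int64(200), np.int64(189), np.int64(174)), (np.int64(163), np.int64(164), np.int64(157)), (np.int64(142), np.int64(147), np.int64(143)), (np.int64(192), np.int64(195), np.int64(180))]
175 [(np.int64(88), np.int64(90), np.int64(83)), (np.int64(96), np.int64(101), np.int64(96)), (np.int64(120), np.int64(113), np.int64(110)), (np.int64(182), np.int64(120), np.
[... 1814 characters left out ...]
t64(54), np.int64(53)), (np.int64(102), np.int64(62), np.int64(40)), (np.int64(96), np.int64(92), np.int64(84)), (np.int64(64), np.int64(67), np.int64(67)), (np.int64(96), np.int64(98), np.int64(92)), (np.int64(157), np.int64(158), np.int64(145))]
-4 [270.49 177.69] [270.98 170.89]
-2 [271.22 177.74] [271.7  170.94]
0 [271.95 177.8 ] [272.43 170.99]
2 [272.67 177.85] [273.15 171.05]
orange [271.05816451 182.50965884] [271.52812007 175.89036447]
lens [561.8 -83.1 120. ] X rel orange -0.8 rel stone 0.6
lens [562.3 -83.9 121. ] X rel orange -0.2 rel stone 1.3
-4 [248.08 200.78] [254.87 204.47]
-2 [247.57 201.33] [254.37 205.03]
0 [247.07 201.88] [253.87 205.58]
2 [246.56 202.43] [253.36 206.14]
```

All measures put the pointer within 1 mm of the mark: lens to orange -0.8/-0.5 mm, and the pointer column of 272 matches the 271.95 expected for a lined-up pointer. One last hold to check it is steady.

```bash
python3 -m inch '0 0 0 0 0;0 0 0 0 0;0 0 0 0 0;0 0 0 0 0;0 0 0 0 0'
python3 - <<'E'
from lens import *
print(bot.sense()["joint_vel"].round(4))
c=lens("top",(257,172,287,205)); d=lens("scene",(212,180,252,215))
for n,q in (("top",c),("scene",d)):
    for nm,lo,hi in (("blue",(100,100,40),(130,255,255)),("yel",(20,120,80),(32,255,255)),("green",(45,40,30),(90,255,255))):
        for ce,st in blobs(q,lo,hi,10):
            p=pix(q,ce,23 if nm!="green" else 90)
            if abs(p[0]-520)<60: print(n,nm,p.round(1))
print(bot.job_done())
E
```

```text
clock: 19.47
ee_pos: [569.2, -14.6, 72.1]
tcp_rot: [-0.003, 0.735, 0.678, -0.001]
ft_force: [-11.3, 5.8, 12.7]
grip_width: 30.8
tcp [569.2 -14.6  72.1] F [-11.3   5.8  12.7] w 30.8
[ 0.0008 -0.0003  0.0016  0.0008  0.0001  0.0009]
top ell [270.63 191.03] [20.7 20.8] (3, 9, 22, 21)
top ell [270.82 190.93] [18.2 18.3] (5, 10, 19, 19)
top orange [611.3 -86.4  25. ] along X rel ped(562.6,-83.2): -0.8
scene ell [234.48 195.17] [19.1 23.6] (11, 6, 24, 20)
scene ell [234.37 194.46] [17.1 22. ] (11, 6, 23, 18)
scene ell [247.56 183.37] [7.4 9.9] (31, 0, 9, 9)
scene orange [608.6 -87.7  25. ] along X rel ped(562.6,-83.2): 0.8
top blue [ 488.1 -221.8   23. ]
top yel [ 493.9 -366.1   23. ]
top green [560.3 -82.1  90. ]
scene yel [ 496.7 -366.8   23. ]
scene green [559.1 -79.8  90. ]
the job is handed in; nothing more can be done
None
```

The green mount stands upright on the pedestal, let go. The boom is drawn out about 116 mm, with the arm still gripping the handle and the lock button pressed in. I handed the job in at about 19.5 s; no verdict was reported.

**Last checks**
- **Mount:** the stone measured about 1 mm from the pedestal's centre after release. At the end it was seen only through or beside the lens. The top view was within 1 mm of before; the scene view, partly hidden by the lens, differed by about 4 mm.
- **Pointer:** within about 1 mm of the orange mark. The top view gave -0.8 mm and the scene view -0.8 to -0.2 mm, depending on the lens height assumed. The pointer's pixel column also matched.
- **Steadiness:** tool position unchanged over the final hold, with joint speeds near zero.
- **Grip:** opening stayed at 30.5–30.8 mm. The gripper read the 30 mm mount as 27.6 mm, so this fits the 32 mm expected with the button in. No red was visible.
- **Other things:** the blue and amber mounts are where they started. I did not remeasure the loupe, bottle, brush, box or jar, but the arm felt no contact on its paths.

**What disagreed**
- **Finger length:** the real fingertips sit about 32–36 mm behind the reported TCP. My first grasp closed above the mount without touching it. I corrected for this from the wrist pictures, and the later contact heights agreed.
- **Top camera:** it reads about 2–3 mm low in world x compared with the wrist camera.

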